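Sort the mixed vessels into their racks for the next run

ROBOT

A 6-joint arm with a two-finger parallel gripper is mounted at the origin on a cart in front of the work surface, level with it; the furniture and walls round the work are solid. World frame = base frame: x ahead of the robot, y to its left, z up, the work surface at z = 0. Lengths are in mm, angles in degrees, forces in N, time in s.
With the tool pointing down it reaches from about 350 to 725 mm from the base axis. Payload 4.3 kg.
Tool frame: the origin (TCP) lies between the finger pads; the fingertips stand env.tip_extent ahead of it and the grasp point (between the pads) lies 8 mm behind it (env.tip_extent is the distance from the TCP to the fingertips, in mm); z points along the fingers, x is the direction in which the jaws open and shut, and the axes are right-handed (so a half turn about z gives the same grasp; the last joint's range is limited). The gripper opens to 85 mm and grips with 20 to 120 N. Pads are 22 mm wide; open, the fingers measure 114 mm over their backs; the gripper's body (76 mm by 85 mm) begins 54 mm behind the grasp point. The pads swing forward as they close: fully open they stand 13 mm farther back than shut.
Start: joints at [-71.981, 21.618, 4.641, 73.018, 0, 83.68], TCP at [236.994, -523.927, 242.329] pointing down, gripper open.
Joint ranges: [-156.06, 156.06], [-48.1, 94.91], [-58.44, 69.94], [-101.28, 121.22], [-78.64, 73.56], [-180, 180]. Speed limits (degrees/s): [147.25, 147.25, 180, 180, 180, 180].

INTERFACE

Orientations are given as a 3x3 rotation matrix whose columns are the frame's x, y, z axes.
In Python, from plant import env gives the robot as it stands.
- The arm moves only by the tool step_arm, never from a script. Its argument "motion" is a list of rows, each a list of 4 numbers: the shift along the tool's x, y, z in cm, then the turn about the tool's z in rad. In form: [[dx, dy, dz, roll], ...]. A call has 1 to 10 rows; each row is the pose to reach, as a shift and turn from the pose commanded when the call began, along the tool's axes at that moment; what a row does not reach only later rows make up. A row lasts 1/12 s, in which the tool goes at most 41.7 mm and 7.16 degrees, less where a joint would pass 70% of its speed; a pose out of reach is approached as far as the arm can. A call with a gripper value outside its range is refused whole. "gripper" is the finger opening in cm, from 0 to 8.54, set as the call begins (left out, the last holds). The fingers move at their own pace and stop on an object; "force" is the grip in N (left out, the last holds). Time passes only in rows, so rows that repeat a pose let the fingers close. It gives the time, the measured TCP pose, the force and the opening at its end, in the units of the state.
- env.read_state(): the state, without advancing time (a new reading comes with each control period).
- env.capture(name): name is "side" or "top"; returns a dict with "image" (420x560x3 uint8, blue, green, red), "vertical_fov" (degrees; the focal length in pixels is half the picture's height over the tangent of half this angle, whatever the lens; pixels are square), "cx", "cy" (the principal point, pixels), "eye" and "rotation" of the camera in the world. Camera axes: x right, y down, z forward; pixel columns grow to the right and rows downward; lengths in mm; the calibration is good to about 2 mm. A picture is of the moment at which its call begins. There is no depth.
- env.job_done(): hands the job in, once; it reports no verdict.
The state is a dict: "time_s": time; "joints": joint angles; "qd": joint speeds; "tau": joint torques, N m; "position": TCP position; "ee_rot": TCP orientation; "ft_force": force on the tool from outside, world axes, zero at the start; "wrist_torque": the same for the moment, N m; "opening": finger opening in mm.
Only numpy, scipy, OpenCV 4.12 (cv2) and the standard library are available. Lean on these libraries where they do the work, as an engineer would, in place of code of your own. Each camera call takes 0.05 s, during which the arm holds its last target.

TASK

Before the next run, sort the five loose vessels on the bench into the holders for their kind: lift the two large tubes out of their single stands and set them fully down in free bays of the half-filled row rack in front of the monitor, stand the two small vials down in free wells of the vial block, and stand the reagent bottle upright in the low spill tray beside the bottle that is already there. Leave the vessels that are already in the holders where they are and do not knock over the glass flask. Let go of everything at the end.

Things in the scene. Friction and masses are not known exactly. Their poses are not given: they have to be found in the camera images.
- tube_a_mid (a point): loose 50 ml tube, white, light blue screw cap: 118 mm long, body 28 mm across, cap 35 mm across over the top 13 mm, lower end a cone (8 mm at the tip, full width 19 mm up). Starts upright, tip 6 mm above the bench, in a fixed grey single stand 50 mm high, 45 mm across, foot 62 mm; lift it straight out by its cap or upper body. This point: on its axis, 59 mm above the tip; z towards the cap
- tube_b_mid (a point): loose 50 ml tube (the second), white, light blue screw cap: 118 mm long, body 28 mm across, cap 35 mm across over the top 13 mm, lower end a cone (8 mm at the tip, full width 19 mm up). Starts upright, tip 6 mm above the bench, in a fixed grey single stand 50 mm high, 45 mm across, foot 62 mm; lift it straight out by its cap or upper body. This point: on its axis, 59 mm above the tip; z towards the cap
- vial_a_mid (a point): loose clear screw vial with a white cap, upright on the bench at the start: 15 mm across, 46 mm high, flat bottom, the cap is its top 10 mm. This point: on its axis, half-way up (23 mm above its bottom); z towards the cap
- vial_b_mid (a point): loose clear screw vial (the second) with a white cap, upright on the bench at the start: 15 mm across, 46 mm high, flat bottom, the cap is its top 10 mm. This point: on its axis, half-way up (23 mm above its bottom); z towards the cap
- bottle_mid (a point): loose white reagent bottle with a blue screw cap, upright on the bench among the tubes and vials to be sorted: 49 mm across, 85 mm high, the cap 34 mm across over the top 12 mm. This point: on its axis, half-way up (42.5 mm above its bottom); z towards the cap
- row_rack: fixed frosted row rack on the open bench (not the full one on the sampler), 394 (y) x 37 x 64 mm high. Origin: centre of underside; y along the row, z up. Ten bays, 31 mm square, floor at 3 mm, centres x = 0, y = -175 -136 -97 -58 -19 19 58 97 136 175 mm. Those at -175 -136 -97 58 hold like tubes, fixed, tops at 121 mm; six are free. -19 and 136 have an empty bay each side
- vial_block: fixed plain grey block, 100 x 100 x 30 mm high. Origin: centre of underside; x, y parallel to its sides, z up. Four round wells at x, y = +-25 mm: 24 mm across, floor 15 mm above the bench, each with a 45 degree funnel mouth, 34 mm across at the top. The one at x = 25, y = -25 mm holds a like vial, fixed; three are free
- spill_tray: fixed low white plastic tray, 146 (x) x 98 (y) mm, 3.5 mm walls, rim 23 mm high, floor 3.5 mm above the bench. Origin: centre of underside, z up. A white bottle with a white cap, 45 mm across, 80 mm high, stands in it at x = 38, y = 0 mm, fixed; the free half is round x = -38, y = 0 mm
- flask_mid (a point): bystander to leave standing: clear glass flask with a long neck and blue stopper, 60 mm across, 168 mm high, near the bench's front edge at the robot's right. This point: on its axis, half-way up; z up
There are look-alikes about, which are no part of the job. What is shaped like the part that bears bottle_mid but orange is not meant.

How it is judged:
By the outcome, as a careful person would: the job done as asked, in the order asked, and still so for the second after the job is handed in, with the robot touching nothing.
It also fails if it takes over 120 s, if anything falls off the work surface, if the arm or the gripper's body presses on something with over 40 N, if the wrist force passes 120 N, or if a joint passes its speed limit or range.

## Working session

There is one attempt and no reset: what is moved stays moved. The work goes in short steps, Python scripts to look and compute and a tool call to move; the robot and the scene stay as the last step left them, time stands still between calls to the robot, and variables do not carry over. Pictures are saved under pics/ and viewed, and the job is handed in when it is done.

Besides the shell and the picture viewer there is one more tool, called after "Request:" as name(argument=value, ...) on one line, values as JSON. step_arm: Moves the arm, as the interface text tells. Its arguments: {"type":"object","properties":{"motion":{"type":"array"},"gripper":{"type":"number"},"force":{"type":"number"}},"required":["motion"]}

```bash
ls; mkdir -p pics
python3 - <<'E'
from plant import env
import cv2,json
import numpy as np
s=env.read_state();print(s);print(env.tip_extent)
for n in("side","top"):
    c=env.capture(n);cv2.imwrite(f"pics/{n}0.png",c["image"]);
    np.savez(f"pics/{n}0.npz",**c)
    print(n,{k:v for k,v in c.items() if k!="image"})
E
```

```text
pics
{'time_s': 0.0, 'joints': array([-7.19825416e+01,  2.16618562e+01,  4.56131649e+00,  7.30192607e+01,
        1.05358392e-03,  8.36766010e+01]), 'qd': array([-0.02317587,  0.03216422, -0.20924274,  0.09693794,  0.02380876,
       -0.03105632]), 'tau': array([-1.31224850e-03, -4.63609028e+01,  2.69871676e+01,  2.09053274e-02,
       -4.69149036e-04, -2.42468573e-06]), 'position': array([ 236.76816226, -523.27366228,  241.35035406]), 'ee_rot': array([[ 4.12163502e-01, -9.11109682e-01, -6.29246020e-04],
       [-9.11107533e-01, -4.12163907e-01,  1.99406483e-03],
       [-2.07616427e-03, -2.48569954e-04, -9.99997814e-01]]), 'ft_force': array([-0.64955132,  0.01656918, -0.44539638]), 'wrist_torque': array([0.03464658, 0.04450107, 0.01114266]), 'opening': 85.62551627019019}
11.0
side {'vertical_fov': 57.12060963344309, 'cx': 280.1804063678832, 'cy': 208.83127069436395, 'eye': array([260.37102491, 667.79954299, 689.1791916 ]), 'rotation': array([[-0.93521513, -0.23554737,  0.26436734],
       [-0.35406342,  0.61488237, -0.70466926],
       [ 0.00342818, -0.75262016, -0.658446  ]])}
top {'vertical_fov': 54.95315226189374, 'cx': 277.8492258974664, 'cy': 202.03190130788676, 'eye': array([3.19167668e+02, 7.75523227e-01, 1.18158502e+03]), 'rotation': array([[-1.83190420e-03, -9.88449861e-01,  1.51537178e-01],
       [-9.99998019e-01,  1.69268674e-03, -1.04769401e-03],
       [ 7.79088024e-04, -1.51538797e-01, -9.88451003e-01]])}
```

View pics/top0.png

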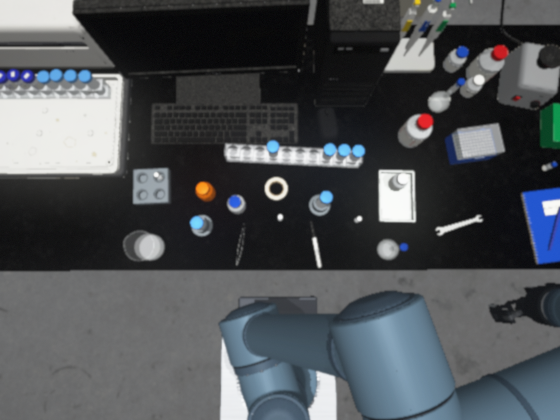

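View pics/side0.png

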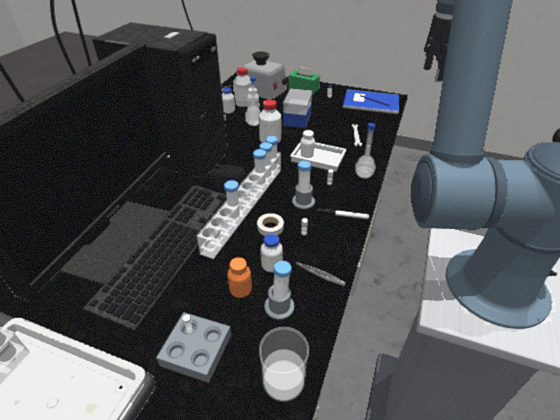

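Top view: bottle candidates are the orange bottle (204,190) and the white, blue-capped one (236,204). The white one fits. Tubes are in stands at (200,225) and (320,203), vials at (280,217) and (358,219), rack at (295,155), block at (152,186), tray at (397,196) and flask at (388,249). Next I'll enlarge these.

Run:
```python
import cv2
a=cv2.imread('pics/top0.png')[130:270,120:320];cv2.imwrite('pics/tc1.png',cv2.resize(a,None,fx=4,fy=4,interpolation=2))
a=cv2.imread('pics/top0.png')[130:270,220:420];cv2.imwrite('pics/tc2.png',cv2.resize(a,None,fx=4,fy=4,interpolation=2))
a=cv2.imread('pics/side0.png')[200:400,150:350];cv2.imwrite('pics/sc1.png',cv2.resize(a,None,fx=3,fy=3,interpolation=2))
a=cv2.imread('pics/side0.png')[110:260,190:390];cv2.imwrite('pics/sc2.png',cv2.resize(a,None,fx=4,fy=4,interpolation=2))
```

```text
(no output)
```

View pics/tc1.png

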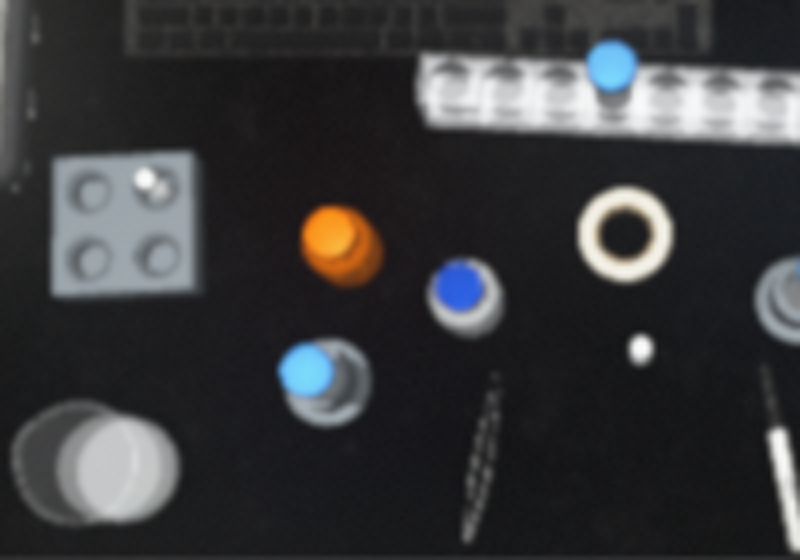

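View pics/tc2.png

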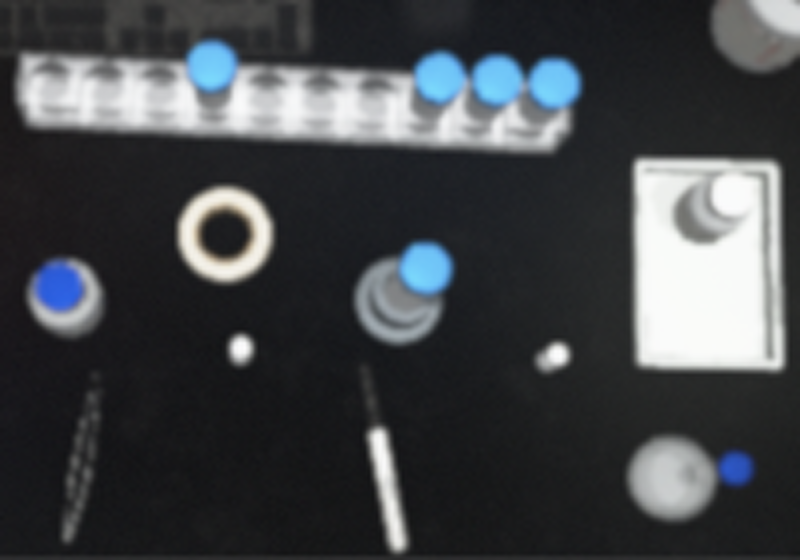

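View pics/sc1.png

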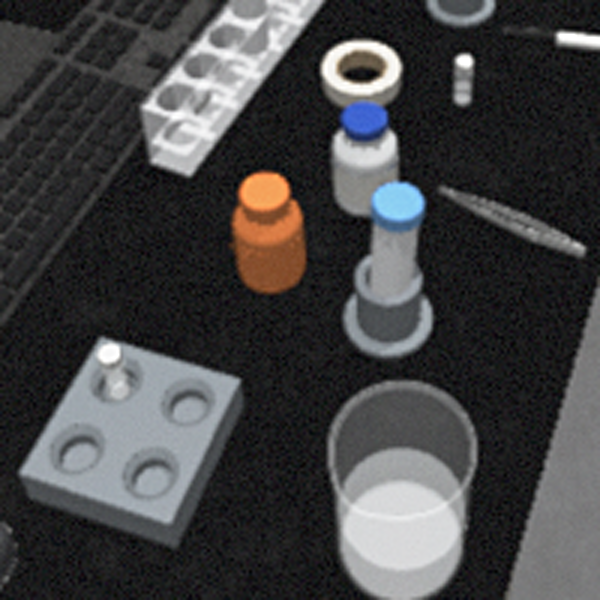

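View pics/sc2.png

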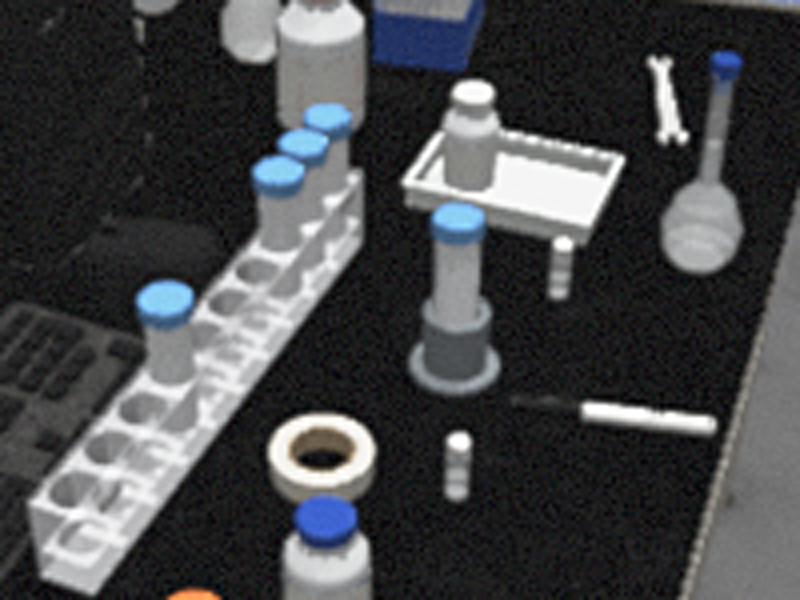

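```bash
cat > h.py <<'E'
import numpy as np, cv2
from scipy.optimize import least_squares
def load(n): 
    d=np.load(f'pics/{n}.npz'); return dict(d)
def proj(c,P):
    P=np.atleast_2d(P).astype(float); f=210/np.tan(np.radians(c['vertical_fov'])/2)
    q=(P-c['eye'])@c['rotation']
    return np.c_[c['cx']+f*q[:,0]/q[:,2], c['cy']+f*q[:,1]/q[:,2]]
def ray(c,px,z):
    f=210/np.tan(np.radians(c['vertical_fov'])/2)
    d=c['rotation']@np.array([(px[0]-c['cx'])/f,(px[1]-c['cy'])/f,1]); e=c['eye']
    return e+d*(z-e[2])/d[2]
def cyl(x,y,r,z0,z1):
    t=np.linspace(0,2*np.pi,40,endpoint=False)
    return np.vstack([np.c_[x+r*np.cos(t),y+r*np.sin(t),np.full(40,z)] for z in(z0,z1)])
def hullcen(c,P):
    h=cv2.convexHull(proj(c,P).astype(np.float32)); m=cv2.moments(h); return np.array([m['m10'],m['m01']])/m['m00']
def blobs(c,lo,hi,amin=15):
    hsv=cv2.cvtColor(c['image'],cv2.COLOR_BGR2HSV); m=cv2.inRange(hsv,np.array(lo),np.array(hi))
    n,l,s,ce=cv2.connectedComponentsWithStats(m)
    return [(ce[i].round(2).tolist(),int(s[i,4])) for i in range(1,n) if s[i,4]>=amin]
def fit(cs,pxs,r,z0,z1,x0):
    f=lambda p:np.concatenate([hullcen(c,cyl(p[0],p[1],r,z0,z1))-px for c,px in zip(cs,pxs)])
    s=least_squares(f,x0); return s.x.round(1),s.fun.round(2)
E
python3 - <<'E'
from h import *
for n in('top0','side0'):
    c=load(n)
    print(n,'lightblue',blobs(c,(95,90,120),(107,255,255)))
    print(n,'blue',blobs(c,(108,130,90),(125,255,255)))
    print(n,'orange',blobs(c,(5,130,60),(20,255,255)))
E
```

```text
top0 lightblue [([63.45, 75.61], 564), ([272.55, 145.95], 131), ([343.85, 149.79], 407), ([325.9, 196.82], 144), ([196.33, 222.28], 149)]
top0 blue [([462.24, 51.28], 115), ([16.24, 75.52], 263), ([460.55, 81.29], 51), ([554.0, 163.83], 23), ([543.71, 224.57], 1915), ([234.06, 201.01], 104), ([403.5, 246.5], 60)]
top0 orange [([204.82, 190.81], 347)]
side0 lightblue [([264.65, 146.8], 256), ([304.05, 165.36], 113), ([230.87, 185.11], 128), ([282.13, 268.37], 238)]
side0 blue [([252.5, 78.78], 18), ([226.82, 89.72], 40), ([373.22, 100.01], 762), ([295.58, 119.64], 275), ([371.31, 125.77], 39), ([270.94, 239.79], 155)]
side0 orange [([238.96, 277.5], 839)]
```

Run:
```python
from h import *
T=load('top0');S=load('side0');cs=[T,S]
print('A',fit(cs,[(196.33,222.28),(282.13,268.37)],17.5,111,124,(300,200)))
print('B',fit(cs,[(325.9,196.82),(304.05,165.36)],17.5,111,124,(300,-100)))
print('rack58',fit(cs,[(272.55,145.95),(230.87,185.11)],17.5,108,121,(450,0)))
print('bottle',fit(cs,[(234.06,201.01),(270.94,239.79)],17,73,85,(350,100)))
print('flaskstop',fit(cs,[(403.5,246.5),(371.31,125.77)],10,155,168,(200,-250)))
for n,c in(('t',T),('s',S)):
    print(n,blobs(c,(0,0,150),(180,60,255),12))
```

```text
A (array([426.5, 215.5]), array([-0.11,  0.74, -0.47, -0.46]))
B (array([ 494.1, -125.3]), array([-1.23,  0.73, -0.55, -0.01]))
rack58 (array([638.1,   0. ]), array([ 5.06, -0.18,  0.99, -3.51]))
bottle (array([489.8, 119.2]), array([ 0.49,  0.49, -0.96, -0.07]))
flaskstop (array([ 361.6, -316. ]), array([ 0.05,  0.12, -0.11, -0.65]))
t [([37.69, 15.42], 2362), ([373.29, 1.02], 63), ([431.53, 9.12], 51), ([411.38, 11.81], 21), ([445.68, 14.32], 38), ([411.9, 56.73], 1100), ([538.12, 71.23], 834), ([43.5, 47.5], 176), ([456.11, 58.48], 89), ([489.94, 62.67], 239), ([12.5, 73.78], 18), ([26.05, 75.25], 20), ([61.62, 129.51], 10439), ([476.17, 81.93], 185), ([18.5, 88.57], 28), ([438.35, 101.66], 249), ([416.73, 128.87], 289), ([479.86, 140.75], 1158), ([286.74, 156.35], 1668), ([150.71, 185.77], 866), ([396.72, 195.97], 1819), ([275.84, 188.14], 280), ([237.29, 205.81], 86), ([317.72, 206.89], 108), ([550.93, 206.75], 220), ([279.93, 216.59], 27), ([457.39, 224.8], 235), ([203.67, 217.0], 18), ([358.26, 218.61], 31), ([199.07, 232.05], 43), ([150.0, 246.76], 478), ([316.4, 251.41], 117
[... 437 characters left out ...]
[365.01, 166.4], 288), ([456.21, 174.22], 354), ([330.37, 170.47], 19), ([520.25, 175.35], 89), ([304.2, 184.32], 150), ([476.11, 182.33], 18), ([483.23, 179.69], 13), ([516.25, 182.8], 51), ([451.67, 183.78], 18), ([491.75, 182.92], 12), ([530.32, 184.59], 22), ([294.86, 201.43], 14), ([310.07, 203.25], 28), ([351.97, 213.88], 125), ([270.0, 222.5], 252), ([304.4, 220.04], 25), ([447.38, 248.96], 1675), ([303.5, 232.0], 12), ([271.22, 250.59], 171), ([500.98, 326.51], 4975), ([278.66, 291.12], 256), ([487.87, 310.44], 466), ([280.19, 310.44], 132), ([193.9, 343.18], 2044), ([524.44, 318.0], 18), ([534.8, 314.73], 15), ([536.06, 319.0], 16), ([61.9, 378.21], 10562), ([283.28, 374.28], 1670)]
```

```bash
sed -i 's/s=least_squares(f,x0)/s=least_squares(f,x0,diff_step=1e-2)/' h.py
python3 - <<'E'
from h import *
T=load('top0');S=load('side0');cs=[T,S]
print('A',fit(cs,[(196.33,222.28),(282.13,268.37)],17.5,111,124,(300,200)))
print('B',fit(cs,[(325.9,196.82),(304.05,165.36)],17.5,111,124,(300,-100)))
print('rack58',fit(cs,[(272.55,145.95),(230.87,185.11)],17.5,108,121,(450,30)))
print('bottle',fit(cs,[(234.06,201.01),(270.94,239.79)],17,73,85,(350,100)))
print('flaskstop',fit(cs,[(403.5,246.5),(371.31,125.77)],10,155,168,(200,-250)))
# monitor etc. crops
def crop(c,x0,x1,y0,y1,k,n): cv2.imwrite(n,cv2.resize(c['image'][y0:y1,x0:x1],None,fx=k,fy=k,interpolation=2))
crop(T,220,370,135,175,5,'pics/rk_t.png'); crop(S,190,300,120,260,4,'pics/rk_s.png')
def mosaic():
    a=cv2.resize(T['image'][205:230,265:295],None,fx=12,fy=12,interpolation=2)
    b=cv2.resize(T['image'][205:230,343:373],None,fx=12,fy=12,interpolation=2)
    d=cv2.resize(S['image'][212:242,290:320],(360,300),interpolation=2)
    e=cv2.resize(S['image'][162:192,315:345],(360,300),interpolation=2)
    cv2.imwrite('pics/vials.png',np.vstack([np.hstack([a,b]),np.hstack([d,e])]))
mosaic()
E
```

```text
A (array([426.4, 215.6]), array([-0.17,  0.76, -0.47, -0.4 ]))
B (array([ 494.6, -128.1]), array([-0.21,  0.54, -0.41, -0.62]))
rack58 (array([635.8,  13.4]), array([ 0.17,  0.66, -0.58, -0.19]))
bottle (array([489.1, 119.4]), array([ 0.4 ,  0.77, -0.67,  0.09]))
flaskstop (array([ 361.5, -315.3]), array([-0.2 ,  0.18, -0.1 , -0.53]))
```

View pics/rk_t.png

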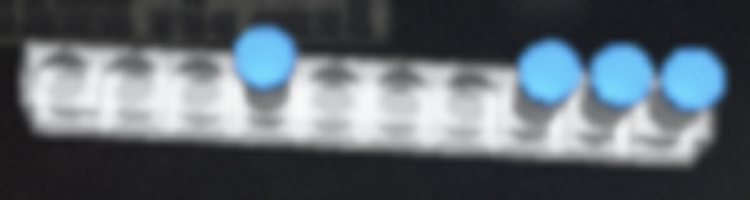

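View pics/vials.png

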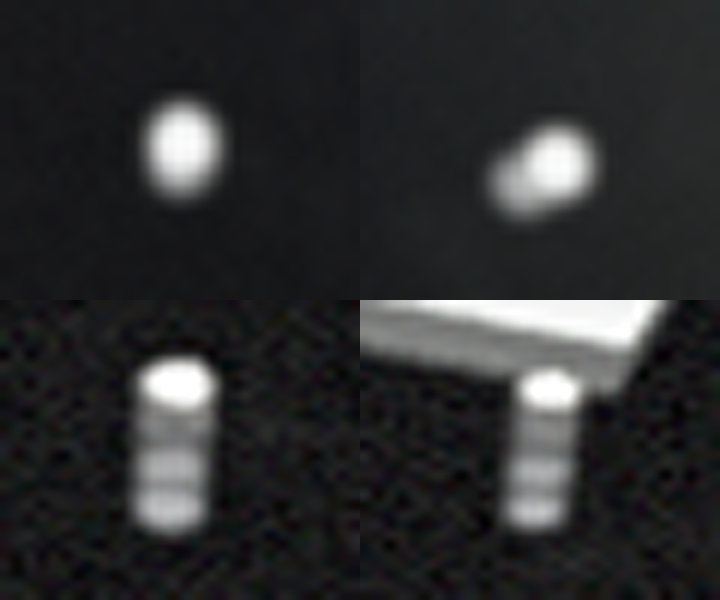

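View pics/rk_s.png

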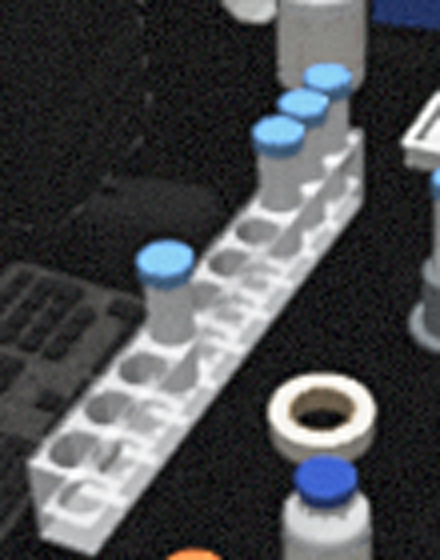

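```bash
cat > m.py <<'E'
from h import *
T=load('top0');S=load('side0');cs=[T,S]
for n,a,b in(('58',(264,56),(165,262)),('-97',(549,72),(278,134)),('-136',(621,75),(302,104)),('-175',(692,79),(328,78))):
    print('rack',n,fit(cs,[(a[0]/5-.4+220,a[1]/5-.4+135),(b[0]/4-.4+190,b[1]/4-.4+120)],17.5,108,121,(600,-50)))
print('va',fit(cs,[(279.9,216.4),(304.35,219.9)],7.5,43,46,(450,20)))
print('vb',fit(cs,[(359.1,218.1),(330.3,170.4)],7.5,43,46,(450,-150)))
for nm,pts,off,z in(('block',[(50,157),(197,150),(203,290),(53,298)],(120,130),30),('tray',[(633,158),(780,160),(783,370),(637,365)],(220,130),23)):
    P=np.array([ray(T,(p[0]/4-.4+off[0],p[1]/4-.4+off[1]),z) for p in pts]);print(nm,P.round(1).tolist(),P.mean(0).round(1))
for nm,pts,off,z in(('block',[(102,337),(242,380),(178,532),(21,472)],(150,200),30),):
    P=np.array([ray(S,(p[0]/3-.4+off[0],p[1]/3-.4+off[1]),z) for p in pts]);print(nm,P.round(1).tolist(),P.mean(0).round(1))
for nm,pts,off,z in(('tray',[(443,125),(626,155),(588,230),(403,183)],(190,110),23),):
    P=np.array([ray(S,(p[0]/4-.4+off[0],p[1]/4-.4+off[1]),z) for p in pts]);print(nm,P.round(1).tolist(),P.mean(0).round(1))
E
python3 m.py
```

```text
rack 58 (array([636. ,  13.6]), array([ 0.24,  0.74, -0.67, -0.15]))
rack -97 (array([ 627.3, -141.6]), array([ 0.13,  0.54, -0.54, -0.15]))
rack -136 (array([ 625.9, -181.1]), array([ 0.25,  0.41, -0.48,  0.15]))
rack -175 (array([ 622.8, -219.9]), array([ 0.3 ,  0.69, -0.77,  0.06]))
va (array([450.6,  -5.8]), array([-0.13,  0.6 , -0.44, -0.4 ]))
vb (array([ 445.7, -230.4]), array([ 0.02,  0.46, -0.44, -0.19]))
block [[594.5, 425.1, 30.0], [599.6, 318.0, 30.0], [496.0, 309.6, 30.0], [490.4, 417.5, 30.0]] [545.1 367.6  30. ]
tray [[594.2, -294.6, 23.0], [592.6, -402.6, 23.0], [437.6, -396.6, 23.0], [441.4, -291.5, 23.0]] [ 516.5 -346.3   23. ]
block [[594.0, 321.7, 30.0], [493.2, 317.6, 30.0], [483.7, 419.8, 30.0], [589.5, 420.9, 30.0]] [540.1 370.   30. ]
tray [[586.1, -386.0, 23.0], [435.0, -395.3, 23.0], [437.3, -283.1, 23.0], [587.9, -293.2, 23.0]] [ 511.5 -339.4   23. ]
```

```bash
cat > g.py <<'E'
import sys, numpy as np
from plant import env
# usage: g.py x y z [yaw_deg] : shift for step_arm from the measured pose, yaw modulo 180
def go(x,y,z,yaw=None):
    s=env.read_state(); R=s['ee_rot']; p=s['position']
    y0=np.degrees(np.arctan2(R[1,0],R[0,0]))
    xa=np.array([np.cos(np.radians(y0)),np.sin(np.radians(y0)),0]); ya=np.array([xa[1],-xa[0],0])
    d=np.array([x,y,z])-p
    r=0
    if yaw is not None: r=-np.radians((yaw-y0+90)%180-90)
    print('t',round(s['time_s'],2),'pos',p.round(1),'yaw',y0.round(1),'j',s['joints'].round(0),'F',s['ft_force'].round(1),'open',round(s['opening'],1))
    print('row cm:',(d@xa/10).round(2),(d@ya/10).round(2),(-d[2]/10).round(2),round(r,3),'| dist',np.linalg.norm(d).round(0),'rows',np.ceil(max(np.linalg.norm(d)/41.7,abs(np.degrees(r))/7.16)))
a=[float(v) for v in sys.argv[1:]]
go(*a)
E
python3 g.py 494.6 -128.1 240 0
python3 - <<'E'
from h import *
T=load('top0')
for z in(0,100,200,300): print(z,ray(T,(200,70),z).round(0), ray(T,(340,100),z).round(0))
E
```

```text
t 0.1 pos [ 236.8 -523.3  241.5] yaw -65.7 j [-72.  22.   5.  73.  -0.  84.] F [-0.3  0.3 -0.9] open 85.4
row cm: -25.39 -39.78 0.15 -1.146 | dist 472.0 rows 12.0
0 [917. 241.   0.] [ 818. -192.    0.]
100 [866. 221. 100.] [ 776. -176.  100.]
200 [816. 201. 200.] [ 733. -160.  200.]
300 [765. 180. 300.] [ 691. -143.  300.]
```

Request:
step_arm(motion=[[-25.4,-39.8,0.1,-1.15],[-25.4,-39.8,0.1,-1.15],[-25.4,-39.8,0.1,-1.15],[-25.4,-39.8,0.1,-1.15],[-25.4,-39.8,0.1,-1.15],[-25.4,-39.8,0.1,-1.15],[-25.4,-39.8,0.1,-1.15],[-25.4,-39.8,0.1,-1.15],[-25.4,-39.8,0.1,-1.15],[-25.4,-39.8,0.1,-1.15]], gripper=8.5)

```text
time_s: 0.93
position: [465.0, -172.9, 241.1]
ee_rot: [[1.0, 0.008, -0.0], [0.008, -1.0, 0.0], [-0.0, -0.0, -1.0]]
ft_force: [1.3, -1.0, -0.3]
opening: 85.4
```

```bash
python3 g.py 494.6 -128.1 150 0
```

```text
t 0.93 pos [ 465.  -172.9  241.1] yaw 0.5 j [-28.  12.  -8.  69.  -0.  62.] F [ 1.3 -1.  -0.3] open 85.4
row cm: 2.99 -4.45 9.11 0.008 | dist 106.0 rows 3.0
```

Request:
step_arm(motion=[[2.97,-4.48,0,0.008],[2.97,-4.48,0,0.008],[2.97,-4.48,4.5,0.008],[2.97,-4.48,8.9,0.008],[2.97,-4.48,8.9,0.008],[2.97,-4.48,8.9,0.008]])

```text
time_s: 1.43
position: [490.7, -128.9, 149.4]
ee_rot: [[1.0, -0.004, -0.008], [-0.004, -1.0, 0.003], [-0.008, -0.003, -1.0]]
ft_force: [-1.0, -0.9, 0.5]
opening: 84.9
```

```bash
cat > cap.py <<'E'
import sys
from h import *
from plant import env
for n in('top','side'):
    c=env.capture(n); np.savez(f'pics/{n}_{sys.argv[1]}.npz',**c); cv2.imwrite(f'pics/{n}_{sys.argv[1]}.png',c['image'])
E
python3 cap.py 1; python3 g.py 494.6 -128.1 107 0;python3 -c "
from h import *
for n in('top','side'):
    c=load(n+'_1'); print(blobs(c,(95,90,120),(107,255,255)))
a=cv2.resize(load('top_1')['image'][160:260,270:370],None,fx=4,fy=4,interpolation=2)
b=cv2.resize(load('side_1')['image'][110:210,250:350],None,fx=4,fy=4,interpolation=2)
cv2.imwrite('pics/c1.png',np.hstack([a,b]))"
```

```text
t 1.53 pos [ 494.7 -130.7  153.8] yaw -0.3 j [-22.  17. -16.  57.  -0.  68.] F [ 0.2  0.7 -0. ] open 85.1
row cm: -0.01 -0.26 4.68 -0.005 | dist 47.0 rows 2.0
[([63.61, 75.63], 568), ([272.55, 145.95], 131), ([196.33, 222.28], 149)]
[([264.74, 146.74], 261), ([304.35, 164.8], 82), ([230.76, 185.28], 130), ([282.15, 268.34], 238)]
```

View pics/c1.png

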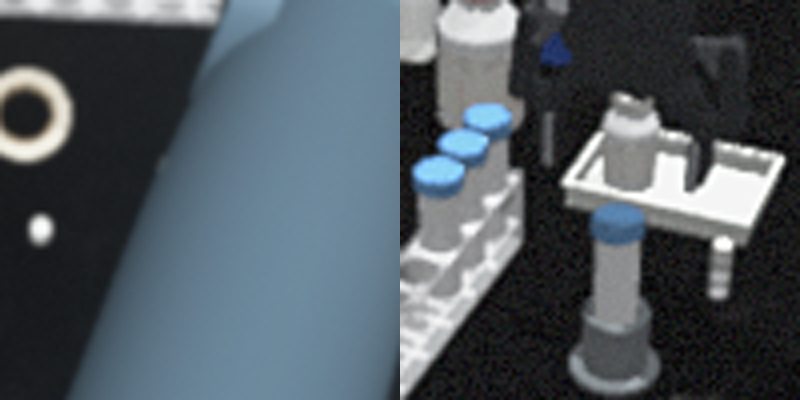

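Request:
step_arm(motion=[[0,0,1.5,0],[0,0,3.0,0],[0,0,4.5,0],[0,0,4.5,0],[0,0,4.5,0],[0,0,4.5,0]])

```text
time_s: 2.03
position: [495.9, -131.0, 109.8]
ee_rot: [[1.0, -0.004, 0.004], [-0.004, -1.0, -0.002], [0.004, 0.002, -1.0]]
ft_force: [0.7, -0.3, 0.4]
opening: 84.6
```

```bash
python3 g.py 494.6 -128.1 107 0
```

```text
t 2.03 pos [ 495.9 -131.   109.8] yaw -0.3 j [-22.  19. -20.  51.  -0.  68.] F [ 0.7 -0.3  0.4] open 84.6
row cm: -0.13 -0.29 0.28 -0.004 | dist 4.0 rows 1.0
```

Request:
step_arm(motion=[[-0.1,-0.29,0.2,0],[-0.1,-0.29,0.2,0],[-0.1,-0.29,0.2,0],[-0.1,-0.29,0.2,0]])

```text
time_s: 2.37
position: [493.4, -127.1, 105.9]
ee_rot: [[1.0, -0.004, 0.001], [-0.004, -1.0, -0.0], [0.001, 0.0, -1.0]]
ft_force: [0.3, -0.5, -0.1]
opening: 85.3
```

Request:
step_arm(motion=[[0,0,0,0],[0,0,0,0],[0,0,0,0],[0,0,0,0],[0,0,0,0],[0,0,0,0],[0,0,0,0],[0,0,0,0],[0,0,0,0],[0,0,0,0]], gripper=2.8, force=40)

```text
time_s: 3.2
position: [493.1, -127.2, 105.5]
ee_rot: [[1.0, -0.004, -0.0], [-0.004, -1.0, -0.0], [-0.0, 0.0, -1.0]]
ft_force: [-0.7, 0.3, 2.1]
opening: 33.0
```

```bash
python3 g.py 494.6 -128.1 107 0
```

```text
t 3.2 pos [ 493.1 -127.2  105.5] yaw -0.2 j [-22.  19. -20.  51.  -0.  69.] F [-0.7  0.3  2.1] open 33.0
row cm: 0.15 0.09 -0.15 -0.004 | dist 2.0 rows 1.0
```

Request:
step_arm(motion=[[0,0,-1,0],[0,0,-2,0],[0,0,-4,0],[0,0,-6.5,0],[0,0,-9,0],[0,0,-11,0],[0,0,-11,0],[0,0,-11,0]])

```text
time_s: 3.87
position: [494.6, -127.6, 217.5]
ee_rot: [[1.0, -0.004, 0.004], [-0.004, -1.0, -0.002], [0.004, 0.002, -1.0]]
ft_force: [0.1, -0.1, -1.4]
opening: 33.2
```

```bash
python3 g.py 631.6 -63.3 215 3; python3 cap.py 2;python3 -c "
from h import *
b=cv2.resize(load('side_2')['image'][60:210,220:370],None,fx=4,fy=4,interpolation=2)
cv2.imwrite('pics/c2.png',b)"
```

```text
t 3.87 pos [ 494.6 -127.6  217.5] yaw -0.2 j [-22.  14.  -9.  66.   0.  69.] F [ 0.1 -0.1 -1.4] open 33.2
row cm: 13.68 -6.48 0.25 -0.056 | dist 151.0 rows 4.0
```

View pics/c2.png

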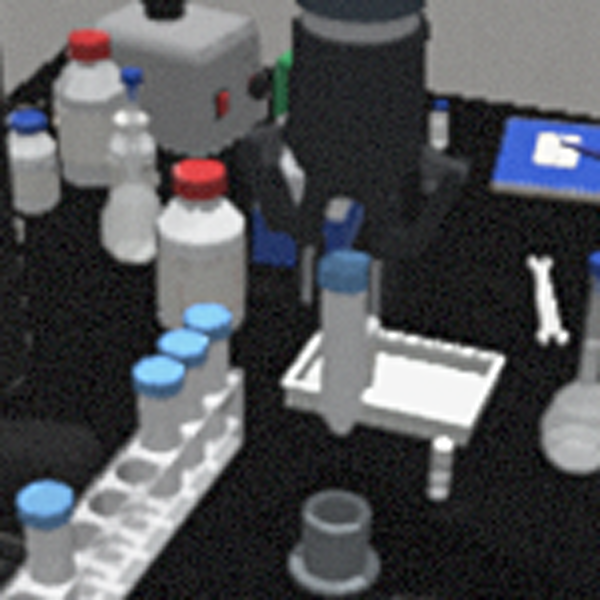

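Request:
step_arm(motion=[[3,-1.4,0,-0.02],[6.5,-3.1,0,-0.04],[10,-4.7,0,-0.056],[12.5,-5.9,0,-0.056],[13.7,-6.45,0,-0.056],[13.7,-6.45,0,-0.056],[13.7,-6.45,1,-0.056],[13.7,-6.45,2,-0.056],[13.7,-6.45,2.5,-0.056],[13.7,-6.45,2.5,-0.056]])

```text
time_s: 4.8
position: [627.9, -63.4, 187.9]
ee_rot: [[0.999, 0.051, -0.005], [0.051, -0.999, 0.001], [-0.005, -0.001, -1.0]]
ft_force: [0.6, -0.3, -0.3]
opening: 33.0
```

Request:
step_arm(motion=[[0,0,0,0],[0,0,0,0],[0,0,0,0]])

```text
time_s: 5.05
position: [630.5, -63.5, 191.1]
ee_rot: [[0.999, 0.051, 0.001], [0.051, -0.999, -0.0], [0.001, 0.0, -1.0]]
ft_force: [-0.0, -0.4, -0.5]
opening: 33.3
```

```bash
python3 g.py 631.6 -63.3 185 3; python3 cap.py 3;python3 -c "
from h import *
c=load('side_3');print(blobs(c,(95,60,80),(112,255,255)),blobs(load('top_3'),(95,90,120),(107,255,255)))
b=cv2.resize(load('side_3')['image'][80:230,190:320],None,fx=4,fy=4,interpolation=2)
cv2.imwrite('pics/c3.png',b)"
```

```text
t 5.05 pos [630.5 -63.5 191.1] yaw 3.0 j [-11.  29.   9.  70.  -0.  76.] F [-0.  -0.4 -0.5] open 33.3
row cm: 0.12 -0.01 0.61 -0.001 | dist 6.0 rows 1.0
[([206.65, 5.4], 20), ([237.67, 4.6], 15), ([486.78, 11.61], 152), ([530.51, 116.09], 4932), ([233.72, 9.66], 29), ([503.41, 25.21], 29), ([484.27, 24.33], 15), ([485.81, 28.88], 16), ([492.84, 33.55], 80), ([493.62, 61.26], 47), ([511.32, 78.05], 19), ([373.21, 100.31], 449), ([296.37, 119.72], 171), ([370.18, 126.76], 34), ([519.07, 135.2], 30), ([242.91, 138.81], 117), ([265.09, 147.08], 302), ([512.21, 152.34], 38), ([230.9, 185.57], 156), ([527.77, 217.23], 73), ([270.82, 240.17], 103), ([532.42, 243.35], 449), ([495.56, 252.24], 25), ([457.6, 270.05], 567), ([541.91, 261.45], 328), ([491.0, 260.81], 16), ([282.08, 268.5], 259), ([465.32, 290.91], 34), ([472.25, 298.12], 40), ([482.82, 305.92], 73), ([496.37, 313.74], 35), ([523.91, 317.98], 442)] [([63.4, 75.61], 563), ([350.83, 150.19], 276), ([196.33, 222.28], 149)]
```

View pics/c3.png

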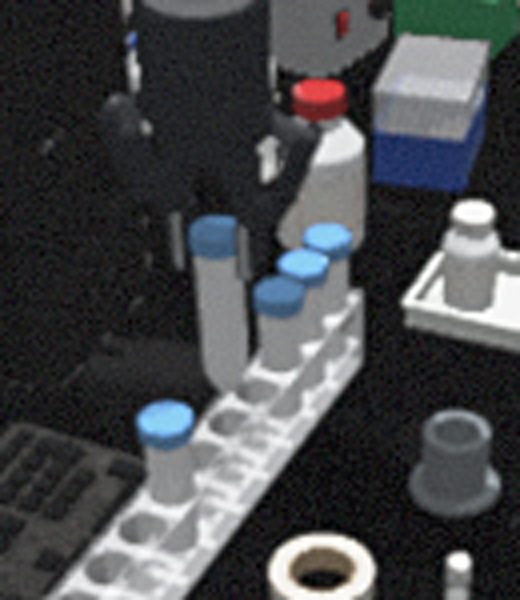

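Run:
```python
from h import *
c=load('side_3')
print(hullcen(c,cyl(630.5,-63.5,17.5,196.6,209.6)),'meas 242.91 138.81 (blob partially occluded)')
print(hullcen(c,cyl(636,13.6,17.5,108,121)),'rack58 230.87,185.11')
# jacobian
b=hullcen(c,cyl(630.5,-63.5,17.5,196.6,209.6))
print(hullcen(c,cyl(635.5,-63.5,17.5,196.6,209.6))-b,hullcen(c,cyl(630.5,-58.5,17.5,196.6,209.6))-b)
# tube silhouette bottom: predicted tip px
print(proj(c,[[630.5,-63.5,91.6]]), proj(c,[[631.6,-63.3,64]]))
```

```text
[243.42260888 138.17699067] meas 242.91 138.81 (blob partially occluded)
[230.17761022 184.95047418] rack58 230.87,185.11
[-1.87849465 -0.38637546] [-0.87402105  1.00828713]
[[245.96629866 175.45130203]] [[246.12844104 183.81556305]]
```

Run:
```python
from h import *
for n,p,base in(('side_3',(630.5,-63.5),91.6),('side_2',(494.6,-127.6),118),('side0',(494.6,-128.1),6)):
    c=load(n);g=c['image'].astype(float).mean(2)
    print(n)
    for h in (30,40,50,60,70,80,90,98):
        if n=='side0' and h<55: continue
        q=proj(c,[[p[0],p[1],base+h]])[0]; r=int(round(q[1])); u=int(round(q[0]))
        row=g[r-1:r+2,u-12:u+13].mean(0); print(h,q.round(1),row[3:22].round(0).astype(int).tolist())
```

```text
side_3
30 [245.3 166. ] [35, 37, 35, 42, 93, 141, 142, 140, 141, 140, 140, 140, 139, 140, 143, 126, 42, 27, 75]
40 [245.1 162.7] [20, 26, 22, 47, 99, 139, 140, 143, 140, 141, 141, 138, 139, 137, 142, 126, 39, 21, 72]
50 [244.9 159.4] [18, 21, 26, 67, 117, 139, 141, 140, 140, 140, 141, 138, 139, 139, 130, 95, 26, 28, 84]
60 [244.7 156.1] [24, 21, 27, 83, 137, 142, 139, 141, 140, 141, 140, 138, 139, 139, 126, 74, 29, 54, 89]
70 [244.4 152.7] [20, 22, 20, 40, 94, 139, 139, 140, 142, 139, 139, 141, 139, 138, 136, 122, 65, 30, 73]
80 [244.2 149.3] [23, 20, 24, 57, 108, 140, 141, 138, 139, 140, 141, 141, 139, 129, 109, 102, 82, 66, 36]
90 [244.  145.8] [75, 33, 30, 80, 130, 138, 137, 136, 138, 139, 138, 139, 138, 122, 82, 98, 96, 62, 39]
98 [243.8 143. ] [86, 35, 38, 81, 105, 99, 98, 95, 95, 94, 95, 97, 101, 92, 78, 102, 93, 54, 35]
side_2
30 [304.1 154.8] [200, 228, 245, 245, 236, 161, 134, 140, 144, 143, 141, 141, 141, 141, 141, 139, 133, 140, 208]
40 [304.3 151.5] [212, 153, 156, 210, 240, 182, 136, 137, 142, 142, 143, 143, 142, 143, 138, 140, 136, 132, 163]
50 [304.5 148.1] [173, 235, 
[... 438 characters left out ...]
 30, 38, 95, 140, 139, 135, 132, 133, 133, 130, 129, 136, 135, 109, 80, 101, 89]
98 [305.4 131.1] [100, 92, 38, 47, 82, 97, 96, 92, 91, 95, 93, 90, 94, 93, 94, 87, 74, 105, 91]
side0
60 [302.8 180.6] [23, 27, 20, 26, 78, 129, 149, 153, 155, 157, 156, 157, 157, 154, 152, 120, 37, 24, 28]
70 [303.  177.6] [23, 27, 16, 29, 72, 125, 149, 153, 149, 154, 157, 156, 156, 155, 158, 135, 43, 18, 18]
80 [303.1 174.6] [28, 27, 19, 27, 68, 119, 141, 142, 141, 144, 148, 144, 149, 146, 146, 130, 54, 15, 20]
90 [303.3 171.5] [26, 24, 22, 23, 70, 116, 129, 123, 119, 117, 119, 117, 121, 128, 131, 111, 57, 24, 22]
98 [303.4 169. ] [21, 25, 24, 33, 69, 99, 103, 97, 96, 97, 102, 99, 99, 102, 106, 97, 74, 36, 24]
```

Request:
step_arm(motion=[[0,-0.05,1,0],[0,-0.05,2,0],[0,-0.05,3,0],[0,-0.05,3.5,0],[0,-0.05,4,0],[0,-0.05,4.4,0],[0,-0.05,4.8,0],[0,-0.05,5.2,0],[0,-0.05,5.2,0],[0,-0.05,5.2,0]])

```text
time_s: 5.98
position: [630.6, -62.9, 138.2]
ee_rot: [[0.999, 0.052, 0.0], [0.052, -0.999, -0.0], [0.0, 0.0, -1.0]]
ft_force: [1.9, -0.4, -2.2]
opening: 33.4
```

```bash
python3 g.py 631.6 -63.3 102.5 3; python3 cap.py 4;python3 -c "
from h import *
b=cv2.resize(load('side_4')['image'][100:230,190:320],None,fx=4,fy=4,interpolation=2)
cv2.imwrite('pics/c4.png',b)"
```

```text
t 5.98 pos [630.6 -62.9 138.2] yaw 3.0 j [-11.  31.   4.  63.  -0.  76.] F [ 1.9 -0.4 -2.2] open 33.4
row cm: 0.1 0.05 3.57 -0.0 | dist 36.0 rows 1.0
```

View pics/c4.png

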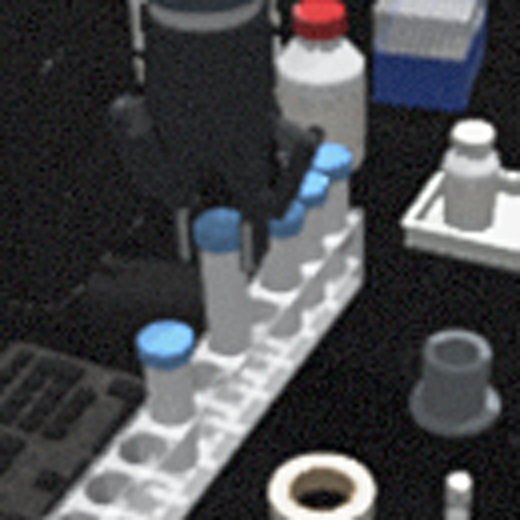

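The tube is in bay -19 with about 25 mm inserted and low forces, so I'll continue down.

Request:
step_arm(motion=[[-0.05,0,0.7,0],[-0.05,0,1.4,0],[-0.05,0,2.1,0],[-0.05,0,2.7,0],[-0.05,0,3.1,0],[-0.05,0,3.4,0],[-0.05,0,3.5,0],[-0.05,0,3.5,0]])

```text
time_s: 6.75
position: [630.2, -62.7, 103.2]
ee_rot: [[0.999, 0.052, 0.001], [0.052, -0.999, 0.0], [0.001, -0.0, -1.0]]
ft_force: [4.3, -0.9, -1.8]
opening: 33.4
```

```bash
python3 g.py 631.6 -63.3 102 3
```

```text
t 6.75 pos [630.2 -62.7 103.2] yaw 3.0 j [-11.  32.   0.  58.   0.  76.] F [ 4.3 -0.9 -1.8] open 33.4
row cm: 0.13 0.07 0.12 -0.0 | dist 2.0 rows 1.0
```

Request:
step_arm(motion=[[0.1,0,0.1,0],[0.1,0,0.15,0],[0.1,0,0.15,0]])

```text
time_s: 7.0
position: [630.7, -62.7, 102.1]
ee_rot: [[0.999, 0.052, -0.0], [0.052, -0.999, -0.0], [-0.0, 0.0, -1.0]]
ft_force: [0.6, -0.8, 3.0]
opening: 33.2
```

Request:
step_arm(motion=[[0,0,0,0],[0,0,0,0],[0,0,0,0],[0,0,0,0],[0,0,0,0],[0,0,0,0]], gripper=7)

```text
time_s: 7.5
position: [630.6, -62.5, 101.7]
ee_rot: [[0.999, 0.052, -0.001], [0.052, -0.999, 0.0], [-0.001, -0.0, -1.0]]
ft_force: [-0.9, -0.5, 0.3]
opening: 69.8
```

Request:
step_arm(motion=[[0,0,-2,0],[0,0,-5,0],[0,0,-8.5,0],[0,0,-12,0]])

```text
time_s: 7.83
position: [630.0, -62.4, 222.6]
ee_rot: [[0.999, 0.052, -0.002], [0.052, -0.999, 0.0], [-0.002, -0.001, -1.0]]
ft_force: [0.8, -0.5, 0.5]
opening: 70.3
```

```bash
python3 cap.py 5;python3 -c "
from h import *
b=cv2.resize(load('side_5')['image'][100:230,190:320],None,fx=4,fy=4,interpolation=2)
a=cv2.resize(load('top_5')['image'][130:260,180:310],None,fx=2,fy=2,interpolation=2)
print(blobs(load('side_5'),(95,90,120),(107,255,255)))
cv2.imwrite('pics/c5.png',b)";python3 g.py 426.4 215.6 221 0
```

```text
[([265.23, 146.13], 240), ([245.81, 167.38], 88), ([230.87, 185.22], 126), ([282.17, 268.46], 236)]
t 7.93 pos [634.4 -63.3 229.1] yaw 3.0 j [-11.  29.  14.  74.   0.  76.] F [ 1.2 -1.   0.5] open 70.1
row cm: -19.32 -28.93 0.81 0.052 | dist 348.0 rows 9.0
```

View pics/c5.png

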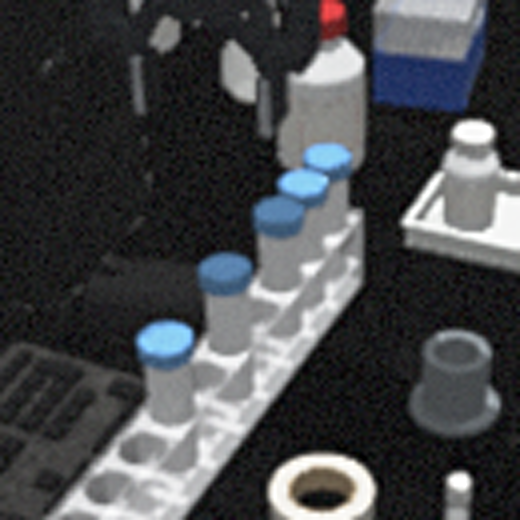

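Request:
step_arm(motion=[[-19,-28.9,0,0.05],[-19,-28.9,0,0.05],[-19,-28.9,0,0.05],[-19,-28.9,0,0.05],[-19,-28.9,0,0.05],[-19,-28.9,0,0.05],[-19,-28.9,0,0.05],[-19,-28.9,0,0.05],[-19,-28.9,0,0.05],[-19,-28.9,0,0.05]], gripper=8.5)

```text
time_s: 8.77
position: [423.5, 218.3, 221.5]
ee_rot: [[1.0, 0.007, -0.001], [0.007, -1.0, 0.0], [-0.001, -0.0, -1.0]]
ft_force: [0.1, -0.5, 0.3]
opening: 84.9
```

Request:
step_arm(motion=[[0,0,0,0],[0,0,2,0],[0,0,4,0],[0,0,6,0],[0,0,6,0],[0,0,6,0],[0,0,6,0],[0,0,6,0]])

```text
time_s: 9.43
position: [427.5, 216.0, 163.2]
ee_rot: [[1.0, 0.001, 0.002], [0.001, -1.0, 0.001], [0.002, -0.001, -1.0]]
ft_force: [0.4, -0.0, -0.4]
opening: 85.1
```

```bash
python3 cap.py 6;python3 -c "
from h import *
b=cv2.resize(load('side_6')['image'][200:330,220:350],None,fx=4,fy=4,interpolation=2)
cv2.imwrite('pics/c6.png',b)";python3 g.py 426.4 215.6 107 0
```

```text
t 9.53 pos [427.3 216.2 163.1] yaw 0.1 j [ 19.  13. -20.  57.  -0. 109.] F [ 0.  -0.2  0.7] open 85.1
row cm: -0.09 0.06 5.61 0.002 | dist 56.0 rows 2.0
```

View pics/c6.png

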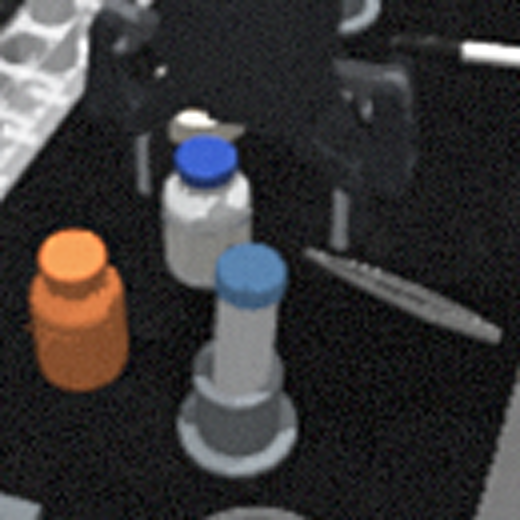

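Fingers straddle tube A's cap (crop 250,275), clear of the bottle. I'll go down and grip.

Request:
step_arm(motion=[[-0.1,0.05,2,0],[-0.1,0.05,4,0],[-0.1,0.05,5.2,0],[-0.1,0.05,5.7,0],[-0.1,0.05,5.7,0],[-0.1,0.05,5.7,0]])

```text
time_s: 10.03
position: [425.6, 215.8, 105.6]
ee_rot: [[1.0, 0.002, 0.001], [0.002, -1.0, 0.0], [0.001, -0.0, -1.0]]
ft_force: [0.1, -0.9, -0.0]
opening: 85.1
```

Request:
step_arm(motion=[[0,0,0,0],[0,0,0,0],[0,0,0,0],[0,0,0,0],[0,0,0,0],[0,0,0,0],[0,0,0,0],[0,0,0,0],[0,0,0,0],[0,0,0,0]], gripper=2.8, force=40)

```text
time_s: 10.87
position: [425.7, 215.7, 105.3]
ee_rot: [[1.0, 0.002, 0.001], [0.002, -1.0, 0.0], [0.001, -0.0, -1.0]]
ft_force: [1.1, -0.3, 4.5]
opening: 33.0
```

Request:
step_arm(motion=[[0,0,-1,0],[0,0,-2,0],[0,0,-4,0],[0,0,-6.5,0],[0,0,-9,0],[0,0,-11,0],[0,0,-11,0],[0,0,-11,0]])

```text
time_s: 11.53
position: [425.5, 215.8, 215.3]
ee_rot: [[1.0, 0.002, 0.001], [0.002, -1.0, 0.001], [0.001, -0.001, -1.0]]
ft_force: [-0.6, 0.2, -0.3]
opening: 33.4
```

```bash
python3 g.py 639.6 92.1 216 3
```

```text
t 11.53 pos [425.5 215.8 215.3] yaw 0.1 j [ 19.  11. -14.  65.   0. 109.] F [-0.6  0.2 -0.3] open 33.4
row cm: 21.38 12.42 -0.07 -0.05 | dist 247.0 rows 6.0
```

Request:
step_arm(motion=[[3,1.7,0,-0.02],[6.5,3.8,0,-0.04],[10,5.8,0,-0.05],[13.5,7.8,0,-0.05],[17,9.9,0,-0.05],[20,11.6,0,-0.05],[21.4,12.45,0,-0.05],[21.4,12.45,0,-0.05],[21.4,12.45,1.5,-0.05],[21.4,12.45,3,-0.05]])

```text
time_s: 12.37
position: [638.7, 91.8, 183.4]
ee_rot: [[0.999, 0.052, -0.001], [0.052, -0.999, 0.0], [-0.001, -0.001, -1.0]]
ft_force: [-0.7, 0.3, -0.0]
opening: 32.9
```

Request:
step_arm(motion=[[0,0,0,0],[0,0,0,0],[0,0,0,0],[0,0,0,0]])

```text
time_s: 12.7
position: [639.3, 91.9, 185.7]
ee_rot: [[0.999, 0.053, 0.001], [0.053, -0.999, 0.0], [0.001, 0.0, -1.0]]
ft_force: [-1.2, 0.4, 0.7]
opening: 33.1
```

```bash
python3 g.py 639.6 91.6 102 3; python3 cap.py 7;python3 -c "
from h import *
b=cv2.resize(load('side_7')['image'][120:270,180:330],None,fx=4,fy=4,interpolation=2)
cv2.imwrite('pics/c7.png',b)"
```

```text
t 12.7 pos [639.3  91.9 185.7] yaw 3.0 j [ 3. 31. 11. 70.  0. 90.] F [-1.2  0.4  0.7] open 33.1
row cm: 0.03 0.04 8.37 0.0 | dist 84.0 rows 3.0
```

View pics/c7.png

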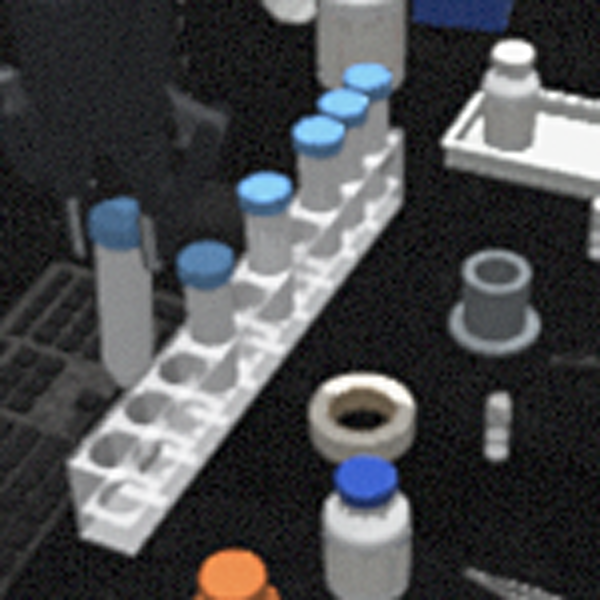

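Run:
```python
from h import *
c=load('side_7')
o=np.array([636-58*.0565,13.6-58*.998])
for y in(58,97,136,175,197):
    for dx in(-18,0,18):
        p=o+y*np.array([.0565,.998])+dx*np.array([.998,-.0565])
        print(y,dx,[((proj(c,[[*p,z]])[0]-[180,120]+.4)*4).round(0).tolist() for z in(0,3,64)])
print(((proj(c,[[639.3,91.9,86]])[0]-[180,120]+.4)*4))
```

```text
58 -18 [[241.0, 407.0], [240.0, 404.0], [234.0, 332.0]]
58 0 [[217.0, 399.0], [216.0, 396.0], [209.0, 325.0]]
58 18 [[193.0, 392.0], [192.0, 389.0], [184.0, 317.0]]
97 -18 [[211.0, 445.0], [211.0, 442.0], [203.0, 370.0]]
97 0 [[187.0, 437.0], [186.0, 434.0], [178.0, 362.0]]
97 18 [[162.0, 429.0], [162.0, 426.0], [152.0, 354.0]]
136 -18 [[180.0, 486.0], [180.0, 482.0], [171.0, 410.0]]
136 0 [[155.0, 477.0], [155.0, 474.0], [144.0, 402.0]]
136 18 [[130.0, 469.0], [130.0, 465.0], [118.0, 393.0]]
175 -18 [[148.0, 528.0], [147.0, 525.0], [136.0, 453.0]]
175 0 [[122.0, 519.0], [121.0, 516.0], [109.0, 444.0]]
175 18 [[97.0, 510.0], [96.0, 507.0], [83.0, 435.0]]
197 -18 [[128.0, 553.0], [128.0, 550.0], [116.0, 478.0]]
197 0 [[102.0, 544.0], [102.0, 541.0], [88.0, 468.0]]
197 18 [[77.0, 535.0], [76.0, 531.0], [62.0, 459.0]]
[141.67331459 375.03482618]
```

```bash
python3 - <<'E'
from h import *
c=load('side_7');g=c['image'].astype(float).mean(2)
print(hullcen(c,cyl(639.3,91.9,17.5,191.5,204.5)), blobs(c,(95,60,80),(112,255,255)))
for h in (25,30,40,50,60,70,80,90,98):
    q=proj(c,[[639.3,91.9,86+h]])[0]; r=int(round(q[1])); u=int(round(q[0]))
    row=g[r-1:r+2,u-12:u+13].mean(0); print(h,q.round(1),u-12,row.round(0).astype(int).tolist())
E
python3 - <<'E'
import sys;sys.path.insert(0,'.')
from plant import env
print(env.read_state()['joints'],env.read_state()['wrist_torque'])
E
```

```text
[209.3748329  174.61216583] [([544.48, 39.27], 1286), ([179.88, 23.72], 64), ([518.9, 18.85], 20), ([155.98, 29.96], 56), ([169.5, 27.54], 24), ([194.56, 29.22], 27), ([531.91, 37.77], 57), ([193.84, 38.72], 32), ([226.76, 89.79], 29), ([549.49, 98.63], 189), ([373.65, 100.66], 440), ([297.47, 118.86], 166), ([551.42, 120.35], 178), ([540.21, 118.12], 24), ([370.55, 126.68], 31), ([264.84, 147.23], 309), ([554.04, 143.26], 23), ([555.68, 162.8], 99), ([245.78, 167.88], 129), ([208.55, 175.42], 150), ([230.89, 185.63], 147), ([523.06, 217.28], 18), ([496.88, 219.94], 17), ([270.78, 240.22], 102), ([458.61, 274.88], 670), ([544.94, 265.69], 166), ([532.33, 281.13], 15), ([471.78, 295.98], 45), ([478.31, 305.92], 48), ([520.85, 315.94], 434), ([486.37, 316.16], 19)]
25 [213.8 205.3] 202 [55, 45, 44, 99, 140, 139, 139, 141, 141, 140, 139, 139, 138, 136, 137, 125, 84, 43, 38, 64, 108, 163, 211, 232, 233]
30 [213.6 203.6] 202 [54, 51, 53, 102, 140, 141, 139, 140, 141, 138, 139, 139, 139, 137, 137, 125, 89, 50, 29, 39, 71, 120, 179, 219, 223]
40 [213.1 200.2] 201 [36, 33, 35, 64, 114, 142, 
[... 324 characters left out ...]
116, 64, 55, 54, 51, 47, 40, 36]
70 [211.6 189.9] 200 [43, 44, 43, 56, 102, 140, 142, 141, 140, 139, 140, 141, 138, 138, 137, 137, 138, 116, 39, 22, 26, 17, 27, 23, 33]
80 [211.1 186.3] 199 [44, 43, 35, 29, 56, 108, 141, 142, 141, 140, 141, 141, 139, 140, 137, 138, 121, 89, 97, 89, 82, 54, 33, 20, 29]
90 [210.6 182.7] 199 [68, 75, 42, 25, 67, 120, 138, 136, 130, 128, 128, 127, 127, 130, 137, 128, 92, 84, 101, 90, 51, 38, 29, 33, 32]
98 [210.2 179.8] 198 [71, 105, 82, 33, 37, 69, 101, 102, 94, 93, 93, 91, 88, 93, 90, 89, 78, 74, 101, 101, 84, 39, 33, 34, 33]
[ 2.54532567e+00  3.10844975e+01  1.11583901e+01  6.99783917e+01
 -2.59999441e-03  8.95474143e+01] [-0.06203367 -0.00120161  0.00640626]
```

```bash
cat > tilt.py <<'E'
from h import *
def tube(p,th,ph=0,grip=99.5):
    # p TCP ; tube axis pts relative tip ; th: tilt moving tip to +y ; ph: tip to +x ; pivot h=grip+8
    prof=[(4,0),(14,19),(14,105),(17.5,105),(17.5,118)]
    t=np.linspace(0,2*np.pi,40,endpoint=False)
    P=np.vstack([np.c_[r*np.cos(t),r*np.sin(t),np.full(40,h-(grip+8))] for r,h in prof])
    a=np.radians(th);b=np.radians(ph)
    Rx=np.array([[1,0,0],[0,np.cos(a),-np.sin(a)],[0,np.sin(a),np.cos(a)]])
    Ry=np.array([[np.cos(b),0,-np.sin(b)],[0,1,0],[np.sin(b),0,np.cos(b)]])
    # tip (z negative): Rx -> y = -sin(a)*z = + for z<0
    return P@Rx.T@Ry.T+np.array([p[0],p[1],p[2]+8]),
def outline(c,p,th,ph=0):
    P=tube(p,th,ph)[0]; m=np.zeros((420*4,560*4),np.uint8)
    q=((proj(c,P)+.5)*4).reshape(5,40,2).astype(np.float32)
    for i in(0,1,3):
        h=cv2.convexHull(np.vstack([q[i],q[i+1]])).astype(np.int32); cv2.fillConvexPoly(m,h,255)
    return m
def show(c,p,ths,box,name):
    x0,x1,y0,y1=box; out=[]
    for th,ph in ths:
        im=cv2.resize(c['image'],None,fx=4,fy=4,interpolation=2)
        ct,_=cv2.findContours(outline(c,p,th,ph),0,2); cv2.drawContours(im,ct,-1,(0,255,255),1)
        im=im[y0*4:y1*4,x0*4:x1*4]; cv2.putText(im,f'{th},{ph}',(5,15),0,.5,(0,255,0)); out.append(im)
    cv2.imwrite(name,np.hstack(out))
E
python3 -c "
from tilt import *
c=load('side_7'); show(c,(639.3,91.9,185.7),[(0,0),(6,0),(9,0),(0,6)],(190,235,155,225),'pics/t7.png')"
```

```text
(no output)
```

View pics/t7.png

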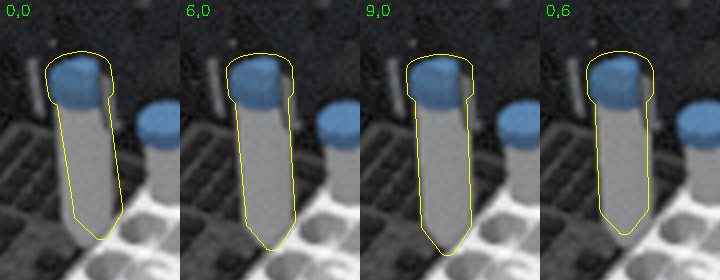

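Tube A has swung about 7-8° about the jaw axis, with its tip toward +y. I'll enter the bay with the tip centred and let the bay walls right it.

Request:
step_arm(motion=[[0,0.6,0,0],[0,1.25,0,0],[0,1.25,0,0],[0,1.25,1,0],[0,1.25,2,0],[0,1.25,3,0],[0,1.25,3,0],[0,1.25,3,0]])

```text
time_s: 13.47
position: [638.8, 79.1, 153.1]
ee_rot: [[0.999, 0.052, -0.003], [0.052, -0.999, -0.0], [-0.003, -0.0, -1.0]]
ft_force: [0.3, 0.2, 0.2]
opening: 33.2
```

```bash
python3 g.py 639.6 91.6 102 3; python3 cap.py 8;python3 -c "
from tilt import *
from plant import env
c=load('side_8'); p=env.read_state()['position'];show(c,p,[(6,0),(8,0),(10,0)],(190,240,155,235),'pics/t8.png')
c['image'];b=cv2.resize(c['image'][150:260,180:290],None,fx=5,fy=5,interpolation=2);cv2.imwrite('pics/c8.png',b)"
```

```text
t 13.47 pos [638.8  79.1 153.1] yaw 3.0 j [ 1. 32.  7. 66. -0. 88.] F [0.3 0.2 0.2] open 33.2
row cm: 0.15 -1.24 5.11 -0.0 | dist 53.0 rows 2.0
```

View pics/t8.png

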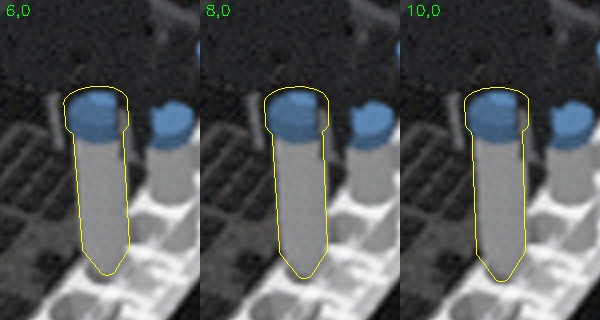

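View pics/c8.png

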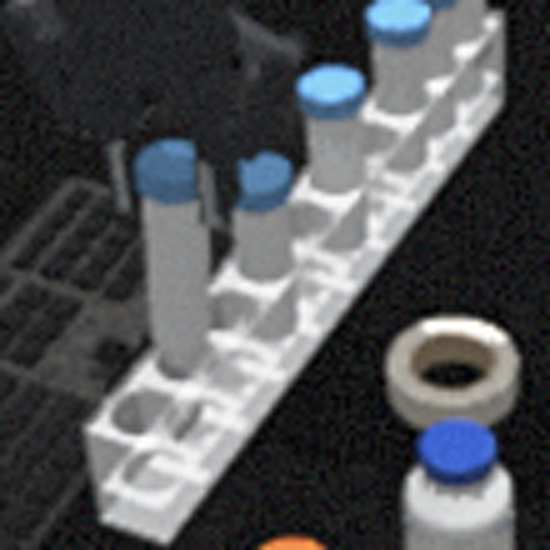

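Request:
step_arm(motion=[[0.05,-0.05,0.4,0],[0.05,-0.15,0.8,0],[0.05,-0.22,1.2,0],[0.05,-0.3,1.6,0],[0.05,-0.4,2.0,0],[0.05,-0.5,2.4,0],[0.05,-0.5,2.4,0],[0.05,-0.5,2.4,0]])

```text
time_s: 14.23
position: [637.9, 84.3, 129.7]
ee_rot: [[0.999, 0.052, -0.005], [0.052, -0.999, 0.0], [-0.005, -0.0, -1.0]]
ft_force: [-5.1, 1.0, -1.9]
opening: 33.5
```

```bash
python3 g.py 639.6 91.6 102 3; python3 cap.py 9;python3 -c "
from tilt import *
from plant import env
c=load('side_9'); p=env.read_state()['position'];show(c,p,[(0,0),(4,0),(8,0)],(190,240,155,235),'pics/t9.png')"
```

```text
t 14.23 pos [637.9  84.3 129.7] yaw 3.0 j [ 2. 33.  5. 63.  0. 89.] F [-5.1  1.  -1.9] open 33.5
row cm: 0.21 -0.72 2.77 0.0 | dist 29.0 rows 1.0
```

View pics/t9.png

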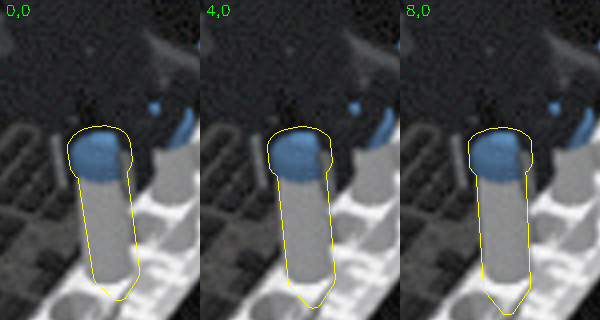

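Request:
step_arm(motion=[[-0.15,-0.1,0.4,0],[-0.2,-0.2,0.8,0],[-0.2,-0.3,1.2,0],[-0.2,-0.4,1.6,0],[-0.2,-0.5,2.0,0],[-0.2,-0.55,2.3,0],[-0.2,-0.6,2.5,0],[-0.2,-0.6,2.5,0]])

```text
time_s: 15.0
position: [637.3, 89.3, 105.8]
ee_rot: [[0.999, 0.052, -0.001], [0.052, -0.999, -0.002], [-0.001, 0.002, -1.0]]
ft_force: [-4.1, -1.7, 0.7]
opening: 32.9
```

```bash
python3 g.py 639.6 91.6 102 3; python3 cap.py 10;python3 -c "
from tilt import *
from plant import env
c=load('side_10'); p=env.read_state()['position'];show(c,p,[(0,0),(4,0),(8,0)],(190,240,155,235),'pics/t10.png')"
```

```text
t 15.0 pos [637.3  89.3 105.8] yaw 3.0 j [ 2. 33.  3. 60. -0. 89.] F [-4.1 -1.7  0.7] open 32.9
row cm: 0.24 -0.22 0.38 -0.001 | dist 5.0 rows 1.0
```

View pics/t10.png

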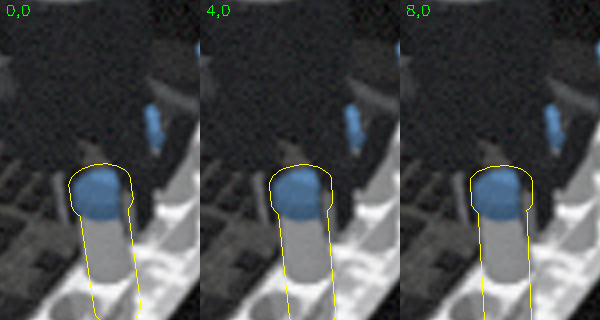

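Request:
step_arm(motion=[[-0.1,-0.05,0.2,0],[-0.15,-0.1,0.35,0],[-0.15,-0.1,0.4,0],[-0.15,-0.1,0.4,0]])

```text
time_s: 15.43
position: [636.9, 90.5, 102.4]
ee_rot: [[0.999, 0.052, 0.001], [0.052, -0.999, -0.001], [0.001, 0.001, -1.0]]
ft_force: [-3.2, -2.5, 4.2]
opening: 33.4
```

Request:
step_arm(motion=[[0,0,0,0],[0,0,0,0],[0,0,0,0],[0,0,0,0],[0,0,0,0],[0,0,0,0]], gripper=7)

```text
time_s: 15.93
position: [636.6, 91.0, 101.9]
ee_rot: [[0.999, 0.052, 0.0], [0.052, -0.999, 0.0], [0.0, -0.0, -1.0]]
ft_force: [-0.4, -0.3, 0.7]
opening: 70.3
```

Request:
step_arm(motion=[[0,0,-2,0],[0,0,-5,0],[0,0,-8.5,0],[0,0,-12,0],[0,0,-12,0]])

```text
time_s: 16.35
position: [640.1, 91.2, 230.2]
ee_rot: [[0.999, 0.052, 0.013], [0.052, -0.999, 0.001], [0.013, 0.0, -1.0]]
ft_force: [1.3, 0.6, 0.9]
opening: 70.2
```

```bash
python3 g.py 450.6 -5.8 215 0; python3 cap.py 11;python3 -c "
from h import *
c=load('side_11');b=cv2.resize(c['image'][120:260,180:320],None,fx=4,fy=4,interpolation=2);cv2.imwrite('pics/c11.png',b)
print(blobs(c,(95,90,110),(107,255,255)))"
```

```text
t 16.35 pos [640.1  91.2 230.2] yaw 3.0 j [ 2. 30. 16. 75.  0. 89.] F [1.3 0.6 0.9] open 70.2
row cm: -19.43 8.69 1.52 0.052 | dist 213.0 rows 6.0
[([264.95, 147.04], 284), ([245.82, 167.8], 122), ([230.96, 185.72], 130), ([215.99, 203.56], 149)]
```

View pics/c11.png

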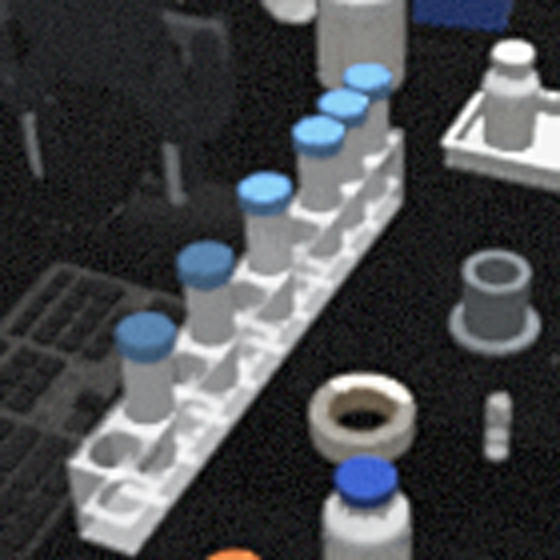

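Both tubes are seated level with the fixed ones, and the row of caps is even. Next I'll measure the block's wells and check the vials.

```bash
python3 -c "
from h import *
T=load('top0');S=load('side0')
a=cv2.resize(T['image'][164:208,128:172],(396,396),interpolation=2)
b=cv2.resize(S['image'][308:382,156:230],(396,396),interpolation=2)
cv2.imwrite('pics/blk.png',np.hstack([a,b]))"
```

```text
(no output)
```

View pics/blk.png

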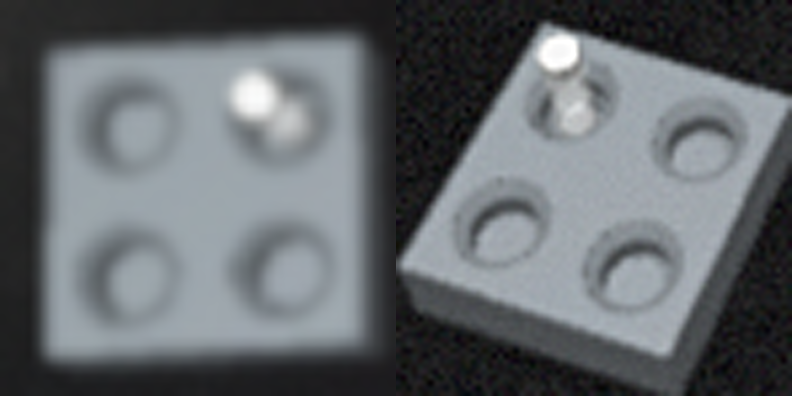

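Request:
step_arm(motion=[[-9,4,0,0.03],[-19.1,8.7,0,0.052],[-19.1,8.7,0,0.052],[-19.1,8.7,0,0.052],[-19.1,8.7,0,0.052],[-19.1,8.7,0,0.052],[-19.1,8.7,0,0.052],[-19.1,8.7,3,0.052],[-19.1,8.7,6,0.052],[-19.1,8.7,9,0.052]], gripper=4.5)

```text
time_s: 17.28
position: [452.1, -5.7, 130.8]
ee_rot: [[1.0, 0.001, 0.003], [0.001, -1.0, -0.0], [0.003, 0.0, -1.0]]
ft_force: [0.1, -0.4, -0.8]
opening: 45.2
```

```bash
python3 -c "
from h import *
T=load('top0');S=load('side0')
for n,a,b in (('++',(132,124),(106,222)),('-+',(128,276),(237,266)),('--',(284,270),(304,140)),('+-',(280,118),(176,95))):
    p=ray(T,(a[0]/9-.45+128,a[1]/9-.45+164),30);q=ray(S,(b[0]/5.351-.4+156,b[1]/5.351-.4+308),30)
    print(n,p.round(1),q.round(1),((p+q)/2).round(1))
"; python3 g.py 450.2 -5.3 60 0; python3 cap.py 12;python3 -c "
from h import *
c=load('side_12');b=cv2.resize(c['image'][150:270,240:360],None,fx=5,fy=5,interpolation=2);cv2.imwrite('pics/c12.png',b)"
```

```text
++ [569.2 394.3  30. ] [566.1 395.8  30. ] [567.6 395.1  30. ]
-+ [519.3 393.2  30. ] [516.3 393.8  30. ] [517.8 393.5  30. ]
-- [521.1 343.1  30. ] [517.7 344.1  30. ] [519.4 343.6  30. ]
+- [571.1 346.6  30. ] [569.3 344.5  30. ] [570.2 345.5  30. ]
t 17.28 pos [452.1  -5.7 130.8] yaw 0.0 j [ -9.  12. -26.  52.   0.  81.] F [ 0.1 -0.4 -0.8] open 45.2
row cm: -0.19 -0.04 7.08 0.001 | dist 71.0 rows 2.0
```

View pics/c12.png

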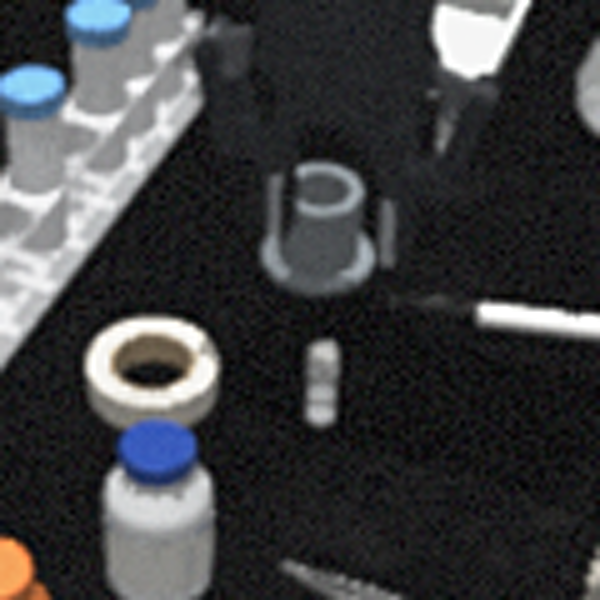

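Request:
step_arm(motion=[[-0.1,-0.05,3,0],[-0.1,-0.05,6,0],[-0.1,-0.05,8,0],[-0.1,-0.05,9,0],[-0.1,-0.05,9,0],[-0.1,-0.05,9,0],[-0.1,-0.05,9,0]])

```text
time_s: 17.97
position: [451.1, -5.5, 43.3]
ee_rot: [[1.0, 0.0, 0.003], [0.0, -1.0, -0.0], [0.003, 0.0, -1.0]]
ft_force: [0.9, 0.3, -1.2]
opening: 45.2
```

```bash
python3 g.py 450.2 -5.3 30 0; python3 cap.py 13;python3 -c "
from h import *
c=load('side_13');b=cv2.resize(c['image'][170:270,250:350],None,fx=5,fy=5,interpolation=2);cv2.imwrite('pics/c13.png',b)"
```

```text
t 17.97 pos [451.1  -5.5  43.3] yaw 0.0 j [ -9.  17. -34.  39.  -0.  81.] F [ 0.9  0.3 -1.2] open 45.2
row cm: -0.09 -0.02 1.33 0.0 | dist 13.0 rows 1.0
```

View pics/c13.png

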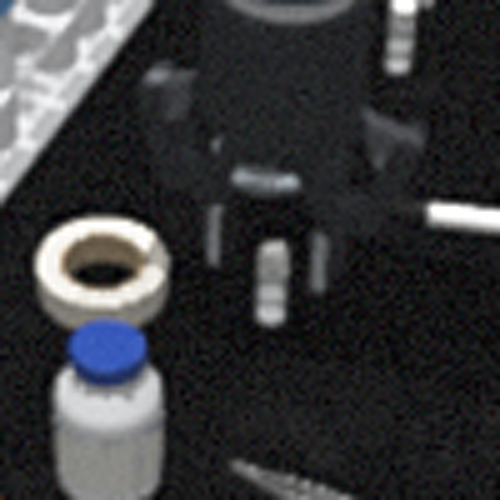

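Request:
step_arm(motion=[[-0.15,0,0.7,0],[-0.15,0,1.2,0],[-0.15,0,1.2,0],[-0.15,0,1.2,0]])

```text
time_s: 18.4
position: [447.0, -5.4, 29.5]
ee_rot: [[1.0, -0.0, -0.001], [-0.0, -1.0, 0.0], [-0.001, -0.0, -1.0]]
ft_force: [0.1, 0.2, -0.1]
opening: 45.1
```

Request:
step_arm(motion=[[0,0,0,0],[0,0,0,0],[0,0,0,0],[0,0,0,0],[0,0,0,0],[0,0,0,0],[0,0,0,0],[0,0,0,0]], gripper=1.0, force=25)

```text
time_s: 19.07
position: [447.8, -5.5, 30.0]
ee_rot: [[1.0, -0.0, 0.0], [-0.0, -1.0, -0.0], [0.0, 0.0, -1.0]]
ft_force: [-0.0, -0.4, 0.9]
opening: 13.7
```

Request:
step_arm(motion=[[0,0,-1,0],[0,0,-2.5,0],[0,0,-4.5,0],[0,0,-6.5,0],[0,0,-8.5,0],[0,0,-10,0],[0,0,-10,0],[0,0,-10,0]])

```text
time_s: 19.73
position: [448.4, -5.5, 130.3]
ee_rot: [[1.0, -0.0, 0.002], [-0.0, -1.0, -0.0], [0.002, 0.0, -1.0]]
ft_force: [-0.0, 0.0, -1.0]
opening: 13.8
```

```bash
python3 g.py 517.4 394 130 0; python3 cap.py 14;python3 -c "
from h import *
c=load('side_14');b=cv2.resize(c['image'][130:270,250:370],None,fx=4,fy=4,interpolation=2);cv2.imwrite('pics/c14.png',b)"
```

```text
t 19.73 pos [448.4  -5.5 130.3] yaw -0.0 j [ -9.  11. -27.  52.  -0.  81.] F [-0.  0. -1.] open 13.8
row cm: 6.9 -39.95 0.03 -0.0 | dist 405.0 rows 10.0
```

View pics/c14.png

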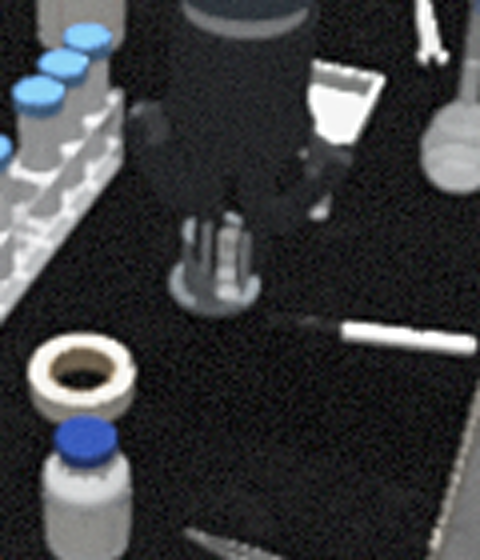

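Request:
step_arm(motion=[[0.3,-2,-2,0],[0.9,-5,-3.5,0],[1.5,-9,-4,0],[2.2,-13,-4,0],[2.9,-17,-4,0],[3.6,-21,-4,0],[4.3,-25,-4,0],[5,-29,-4,0],[5.7,-33,-4,0],[6.3,-37,-4,0]])

```text
time_s: 20.67
position: [509.9, 366.2, 167.7]
ee_rot: [[1.0, 0.0, -0.002], [0.0, -1.0, -0.002], [-0.002, 0.002, -1.0]]
ft_force: [1.1, -0.6, 0.9]
opening: 14.0
```

```bash
python3 g.py 516.5 393.5 170 0
```

```text
t 20.67 pos [509.9 366.2 167.7] yaw 0.0 j [ 30.  30.   6.  66.  -0. 120.] F [ 1.1 -0.6  0.9] open 14.0
row cm: 0.66 -2.73 -0.23 0.0 | dist 28.0 rows 1.0
```

Request:
step_arm(motion=[[0.5,-1.5,0,0],[0.5,-2.8,0,0],[0.5,-2.8,2,0],[0.5,-2.8,4.5,0],[0.5,-2.8,7,0],[0.5,-2.8,8.5,0],[0.5,-2.8,8.5,0],[0.5,-2.8,8.5,0]])

```text
time_s: 21.33
position: [514.0, 391.5, 82.5]
ee_rot: [[1.0, 0.0, -0.004], [0.0, -1.0, -0.003], [-0.004, 0.003, -1.0]]
ft_force: [0.5, -0.7, 0.1]
opening: 14.0
```

```bash
python3 g.py 516.5 393.5 45 0; python3 cap.py 15;python3 -c "
from h import *
c=load('side_15');b=cv2.resize(c['image'][280:400,130:280],None,fx=5,fy=5,interpolation=2);cv2.imwrite('pics/c15.png',b)"
```

```text
t 21.33 pos [514.  391.5  82.5] yaw 0.0 j [ 32.  35.   2.  57.  -0. 122.] F [ 0.5 -0.7  0.1] open 14.0
row cm: 0.25 -0.2 3.75 0.0 | dist 38.0 rows 1.0
```

View pics/c15.png

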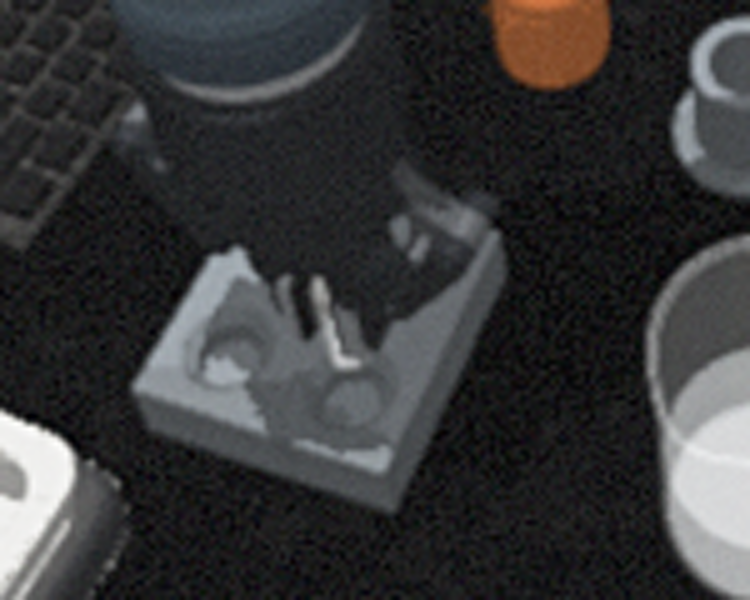

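```bash
python3 -c "
from h import *
from plant import env
p=env.read_state()['position'];print(p)
c=load('side_15');f=lambda P:((proj(c,[P])[0]-[130,280]+.4)*5).round(0)
print(f((514,391.5,52.5)),f((514,391.5,98)),f((514,391.5,30)),f((517.8,393.5,30)),f((520,393.5,30)))"
```

```text
[516.11274062 392.7005409   85.3899497 ]
[352. 353.] [334. 284.] [360. 385.] [348. 386.] [343. 384.]
```

Request:
step_arm(motion=[[-0.1,-0.2,1,0],[-0.1,-0.2,2,0],[-0.1,-0.2,2.6,0],[-0.1,-0.2,3.1,0],[-0.1,-0.2,3.6,0],[-0.1,-0.2,4.0,0],[-0.1,-0.2,4.0,0]])

```text
time_s: 22.02
position: [514.7, 394.6, 45.1]
ee_rot: [[1.0, 0.0, 0.0], [0.0, -1.0, 0.0], [0.0, -0.0, -1.0]]
ft_force: [-0.6, -1.1, -0.4]
opening: 13.3
```

```bash
python3 g.py 516.5 393.5 45 0; python3 cap.py 16;python3 -c "
from h import *
c=load('side_16');b=cv2.resize(c['image'][280:400,130:280],None,fx=5,fy=5,interpolation=2);cv2.imwrite('pics/c16.png',b)"
```

```text
t 22.02 pos [514.7 394.6  45.1] yaw 0.0 j [ 32.  37.  -1.  52.  -0. 122.] F [-0.6 -1.1 -0.4] open 13.3
row cm: 0.18 0.11 0.01 0.0 | dist 2.0 rows 1.0
```

View pics/c16.png

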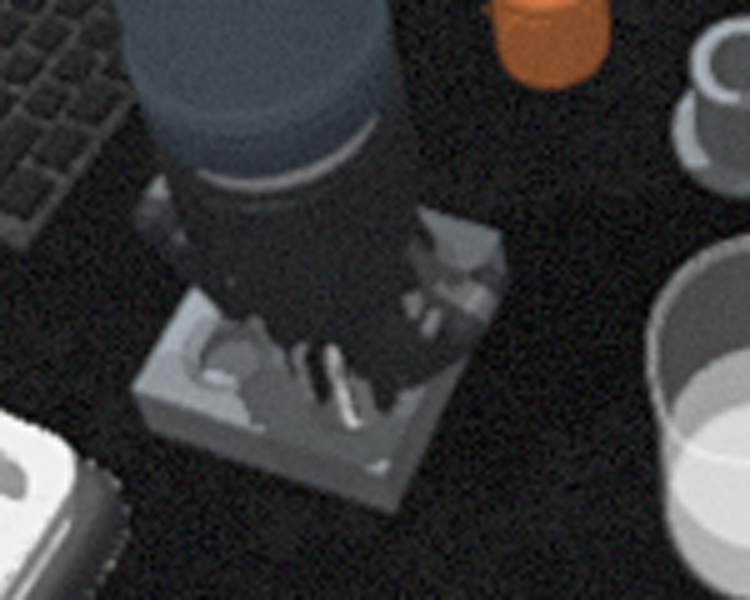

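Request:
step_arm(motion=[[0.05,0,0.05,0],[0.05,0,0.1,0],[0.05,0,0.1,0]])

```text
time_s: 22.37
position: [514.9, 394.7, 44.9]
ee_rot: [[1.0, 0.0, -0.0], [0.0, -1.0, 0.0], [-0.0, -0.0, -1.0]]
ft_force: [-3.9, -1.7, 8.2]
opening: 13.7
```

Request:
step_arm(motion=[[0,0,0,0],[0,0,0,0],[0,0,0,0],[0,0,0,0],[0,0,0,0]], gripper=3.5)

```text
time_s: 22.78
position: [515.1, 394.4, 43.6]
ee_rot: [[1.0, -0.0, -0.0], [-0.0, -1.0, -0.0], [-0.0, 0.0, -1.0]]
ft_force: [0.4, 0.0, 0.4]
opening: 35.0
```

Request:
step_arm(motion=[[0,0,-1,0],[0,0,-3,0],[0,0,-6,0],[0,0,-10,0],[0,0,-14,0],[0,0,-14,0]])

```text
time_s: 23.28
position: [519.1, 397.1, 194.3]
ee_rot: [[1.0, 0.0, 0.013], [0.0, -1.0, 0.008], [0.013, -0.008, -1.0]]
ft_force: [1.3, 1.4, 0.7]
opening: 34.5
```

```bash
python3 g.py 444 -230 187 0; python3 cap.py 17;python3 -c "
from h import *
c=load('side_17');b=cv2.resize(c['image'][280:400,130:280],None,fx=5,fy=5,interpolation=2);cv2.imwrite('pics/c17.png',b)"
```

```text
t 23.28 pos [519.1 397.1 194.3] yaw 0.0 j [ 32.  31.  12.  70.  -0. 122.] F [1.3 1.4 0.7] open 34.5
row cm: -7.52 62.71 0.73 0.0 | dist 632.0 rows 16.0
```

View pics/c17.png

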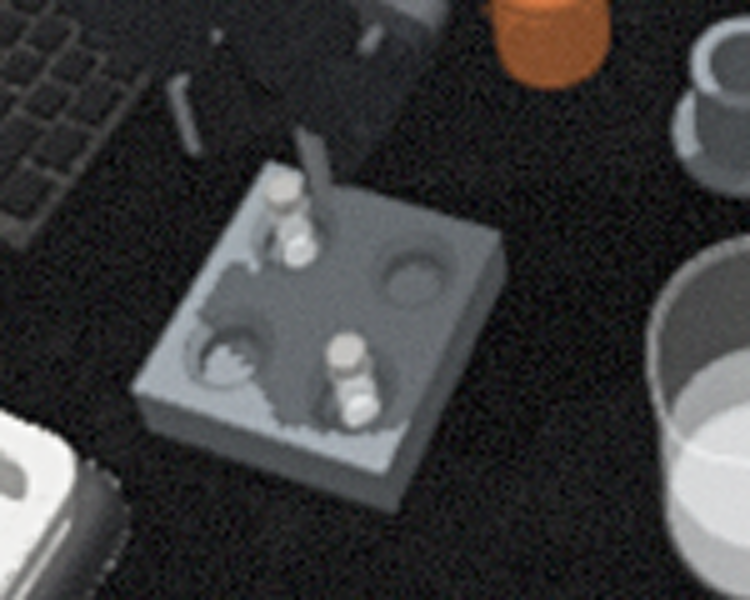

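Request:
step_arm(motion=[[-7.1,62.5,0,0],[-7.1,62.5,0,0],[-7.1,62.5,0,0],[-7.1,62.5,0,0],[-7.1,62.5,0,0],[-7.1,62.5,0,0],[-7.1,62.5,0,0],[-7.1,62.5,0,0],[-7.1,62.5,0,0],[-7.1,62.5,0,0]], gripper=4.5)

```text
time_s: 24.22
position: [466.2, -21.0, 182.6]
ee_rot: [[1.0, 0.0, -0.003], [0.0, -1.0, 0.0], [-0.003, -0.0, -1.0]]
ft_force: [0.8, 0.0, -0.4]
opening: 45.0
```

```bash
python3 g.py 443.5 -230 100 0
```

```text
t 24.22 pos [466.2 -21.  182.6] yaw 0.0 j [-10.  11. -19.  60.  -0.  80.] F [ 0.8  0.  -0.4] open 45.0
row cm: -2.28 20.9 8.26 0.0 | dist 226.0 rows 6.0
```

Request:
step_arm(motion=[[-2.3,20.8,0,0],[-2.3,20.8,0,0],[-2.3,20.8,0,0],[-2.3,20.8,0,0],[-2.3,20.8,0,0],[-2.3,20.8,0,0],[-2.3,20.8,3,0],[-2.3,20.8,6,0],[-2.3,20.8,9,0],[-2.3,20.8,9,0]])

```text
time_s: 25.05
position: [440.1, -224.1, 87.6]
ee_rot: [[1.0, -0.001, -0.01], [-0.0, -1.0, 0.007], [-0.01, -0.007, -1.0]]
ft_force: [-1.4, 0.6, -0.4]
opening: 44.9
```

Request:
step_arm(motion=[[0,0,2,0],[0,0,4,0],[0,0,4.8,0],[0,0,4.8,0],[0,0,4.8,0],[0,0,4.8,0]])

```text
time_s: 25.55
position: [446.0, -227.9, 47.2]
ee_rot: [[1.0, 0.0, 0.001], [0.0, -1.0, -0.001], [0.001, 0.001, -1.0]]
ft_force: [-0.3, -0.3, -0.5]
opening: 45.0
```

```bash
python3 g.py 443.5 -230 30 0; python3 cap.py 18;python3 -c "
from h import *
c=load('side_18');b=cv2.resize(c['image'][110:220,280:400],None,fx=5,fy=5,interpolation=2);cv2.imwrite('pics/c18.png',b)"
```

```text
t 25.55 pos [ 446.  -227.9   47.2] yaw 0.0 j [-34.  22. -26.  42.  -0.  56.] F [-0.3 -0.3 -0.5] open 45.0
row cm: -0.25 0.21 1.72 0.0 | dist 18.0 rows 1.0
```

View pics/c18.png

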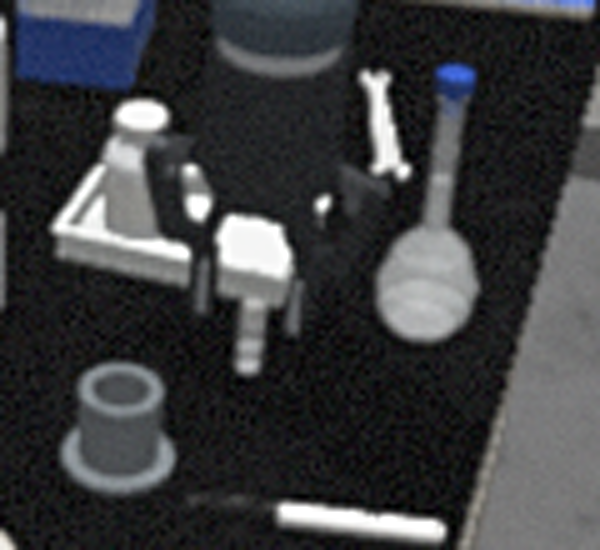

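Request:
step_arm(motion=[[-0.1,0.2,0.8,0],[-0.15,0.2,1.6,0],[-0.15,0.2,1.6,0],[-0.15,0.2,1.6,0],[-0.15,0.2,1.6,0]])

```text
time_s: 26.07
position: [443.3, -229.3, 29.6]
ee_rot: [[1.0, -0.0, -0.001], [-0.0, -1.0, 0.0], [-0.001, -0.0, -1.0]]
ft_force: [-1.5, 0.6, -1.1]
opening: 44.8
```

Request:
step_arm(motion=[[0,0,0,0],[0,0,0,0],[0,0,0,0],[0,0,0,0],[0,0,0,0],[0,0,0,0],[0,0,0,0],[0,0,0,0]], gripper=1.0, force=25)

```text
time_s: 26.73
position: [443.9, -229.6, 30.1]
ee_rot: [[1.0, 0.0, 0.001], [0.0, -1.0, -0.0], [0.001, 0.0, -1.0]]
ft_force: [0.2, 0.2, 1.5]
opening: 14.1
```

Request:
step_arm(motion=[[0,0,-1,0],[0,0,-2.5,0],[0,0,-4.5,0],[0,0,-7,0],[0,0,-10,0],[0,0,-13,0],[0,0,-14,0],[0,0,-14,0],[0,0,-14,0]])

```text
time_s: 27.48
position: [443.8, -229.6, 170.1]
ee_rot: [[1.0, -0.0, 0.001], [-0.0, -1.0, -0.001], [0.001, 0.001, -1.0]]
ft_force: [-0.2, 0.6, -0.7]
opening: 13.9
```

```bash
python3 g.py 517.5 345 170 0; python3 cap.py 19;python3 -c "
from h import *
c=load('side_19');b=cv2.resize(c['image'][60:200,280:400],None,fx=4,fy=4,interpolation=2);cv2.imwrite('pics/c19.png',b)"
```

```text
t 27.48 pos [ 443.8 -229.6  170.1] yaw -0.0 j [-35.  15. -16.  59.  -0.  55.] F [-0.2  0.6 -0.7] open 13.9
row cm: 7.37 -57.46 0.01 -0.0 | dist 579.0 rows 14.0
```

View pics/c19.png

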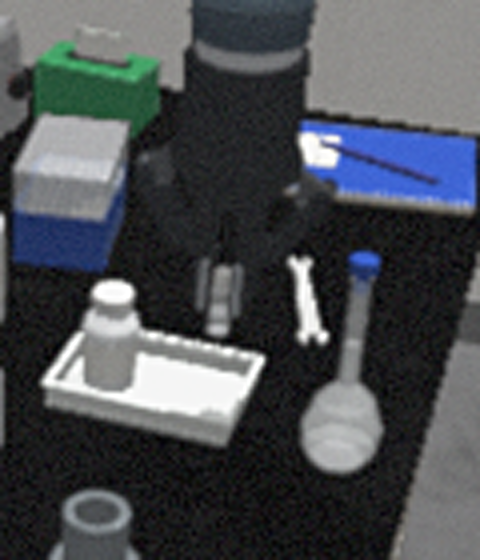

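Request:
step_arm(motion=[[0.3,-2,0,0],[0.7,-5.5,0,0],[1.2,-9.5,0,0],[1.7,-13.5,0,0],[2.2,-17.5,0,0],[2.8,-21.5,0,0],[3.3,-25.5,0,0],[3.8,-29.5,0,0],[4.3,-33.5,0,0],[4.8,-37.5,0,0]])

```text
time_s: 28.42
position: [490.0, 147.3, 167.8]
ee_rot: [[1.0, 0.0, -0.004], [0.0, -1.0, -0.001], [-0.004, 0.001, -1.0]]
ft_force: [1.1, -0.7, 0.5]
opening: 14.0
```

Request:
step_arm(motion=[[0.5,-4,0,0],[1,-8,0,0],[1.6,-12,0,0],[2.1,-15.5,0,0],[2.4,-18.5,0,0],[2.5,-19.9,0,0],[2.5,-19.9,2,0],[2.5,-19.9,4.5,0],[2.5,-19.9,7,0],[2.5,-19.9,8.5,0]])

```text
time_s: 29.25
position: [513.7, 343.3, 79.7]
ee_rot: [[1.0, 0.0, -0.007], [0.0, -1.0, -0.004], [-0.007, 0.004, -1.0]]
ft_force: [-1.2, 0.5, -0.7]
opening: 14.0
```

Request:
step_arm(motion=[[0,0,0,0],[0,0,0,0],[0,0,0,0]])

```text
time_s: 29.5
position: [516.6, 344.4, 84.9]
ee_rot: [[1.0, -0.0, -0.0], [-0.0, -1.0, -0.0], [-0.0, 0.0, -1.0]]
ft_force: [0.4, 0.5, 0.2]
opening: 13.8
```

```bash
python3 g.py 516.8 344.6 44.5 0; python3 cap.py 20;python3 -c "
from h import *
from plant import env
p=env.read_state()['position']
c=load('side_20');f=lambda P:((proj(c,[P])[0]-[130,280]+.4)*5).round(0)
print('bottom pred',f((p[0],p[1],p[2]-30)),'at z30',f((p[0],p[1],30)))
b=cv2.resize(c['image'][280:400,130:280],None,fx=5,fy=5,interpolation=2);cv2.imwrite('pics/c20.png',b)"
```

```text
t 29.5 pos [516.6 344.4  84.9] yaw -0.0 j [ 28.  32.  -3.  55.  -0. 118.] F [0.4 0.5 0.2] open 13.8
row cm: 0.02 -0.02 4.04 -0.0 | dist 40.0 rows 1.0
bottom pred [405. 235.] at z30 [413. 273.]
```

View pics/c20.png

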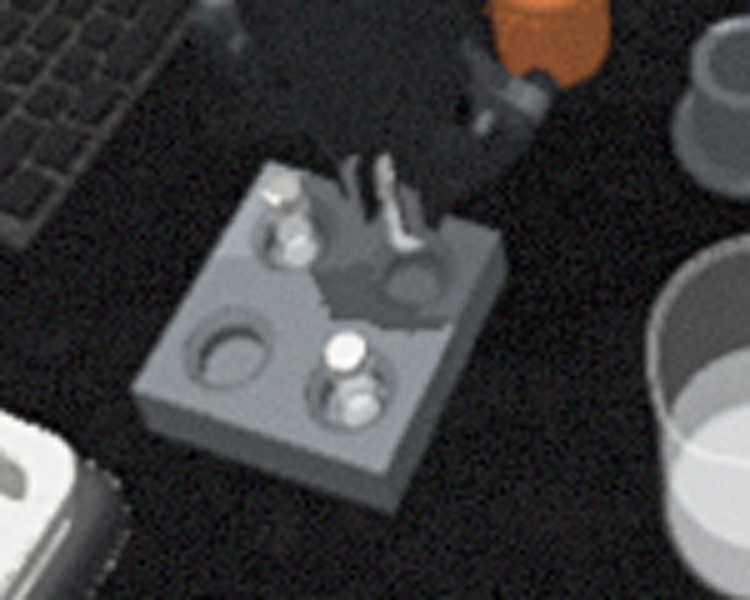

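Request:
step_arm(motion=[[0,0,1,0],[0,0,2,0],[0,0,2.6,0],[0,0,3.1,0],[0,0,3.6,0],[0,0,4.0,0],[0,0,4.05,0],[0,0,4.05,0]])

```text
time_s: 30.27
position: [516.7, 344.5, 44.9]
ee_rot: [[1.0, -0.0, 0.0], [-0.0, -1.0, -0.0], [0.0, 0.0, -1.0]]
ft_force: [-0.7, -1.4, 4.9]
opening: 13.6
```

Request:
step_arm(motion=[[0,0,0,0],[0,0,0,0],[0,0,0,0],[0,0,0,0],[0,0,0,0]], gripper=3.5)

```text
time_s: 30.68
position: [516.6, 344.5, 44.2]
ee_rot: [[1.0, -0.0, -0.0], [-0.0, -1.0, -0.0], [-0.0, 0.0, -1.0]]
ft_force: [-1.3, -0.3, 0.1]
opening: 35.1
```

Request:
step_arm(motion=[[0,0,-1,0],[0,0,-3,0],[0,0,-6,0],[0,0,-10,0],[0,0,-14,0],[0,0,-14,0],[0,0,-14,0]])

```text
time_s: 31.27
position: [519.0, 345.8, 188.8]
ee_rot: [[1.0, 0.0, 0.007], [0.0, -1.0, 0.004], [0.007, -0.004, -1.0]]
ft_force: [0.1, 0.0, -0.8]
opening: 35.0
```

```bash
python3 g.py 487 119.4 180 0; python3 cap.py 21;python3 -c "
from h import *
c=load('side_21')
b=cv2.resize(c['image'][230:400,130:330],None,fx=4,fy=4,interpolation=2);cv2.imwrite('pics/c21.png',b)
T=load('top0');S=load('side0')
print(fit([T,S],[(204.8,190.8),(238.96,277.5)],22,0,85,(500,160)))"
```

```text
t 31.27 pos [519.  345.8 188.8] yaw 0.0 j [ 28.  28.   6.  68.  -0. 118.] F [ 0.1  0.  -0.8] open 35.0
row cm: -3.2 22.64 0.88 0.0 | dist 229.0 rows 6.0
(array([524.1, 211.3]), array([-1.26,  0.55, -0.07, -1.31]))
```

View pics/c21.png

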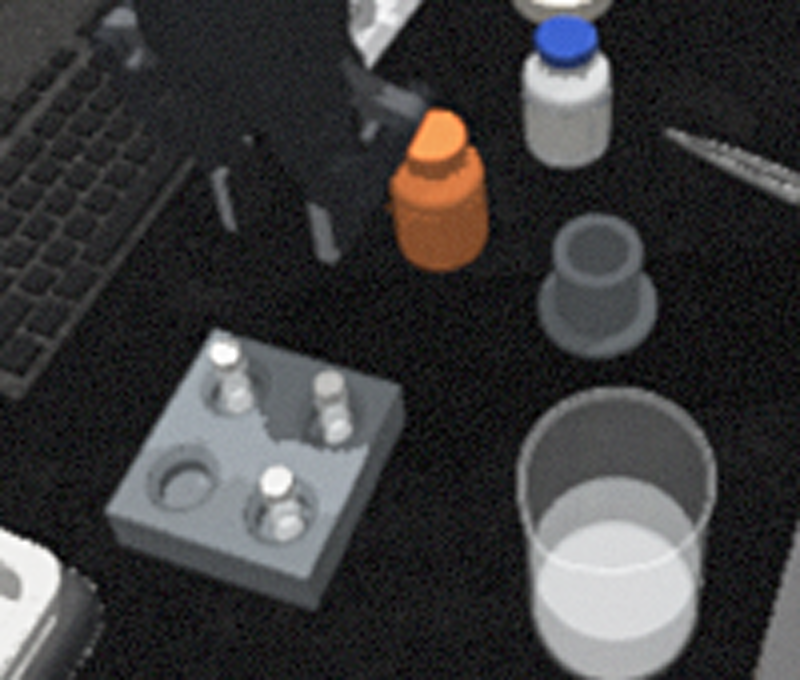

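Both vials are upright in wells (crop 278,510 and 332,410), and the orange bottle (440,190) is the look-alike. I'm reaching for the white, blue-capped one at crop (567,90).

Request:
step_arm(motion=[[-2.9,22.5,0,0],[-2.9,22.5,0,0],[-2.9,22.5,0,0],[-2.9,22.5,0,0],[-2.9,22.5,0,0],[-2.9,22.5,0,0],[-2.9,22.5,0,0],[-2.9,22.5,2,0],[-2.9,22.5,4,0],[-2.9,22.5,6,0]], gripper=8.5)

```text
time_s: 32.2
position: [486.9, 119.9, 122.7]
ee_rot: [[1.0, 0.0, -0.002], [0.0, -1.0, 0.0], [-0.002, -0.0, -1.0]]
ft_force: [-0.9, 0.2, 0.2]
opening: 85.0
```

Request:
step_arm(motion=[[0,0,0,0],[0,0,0,0],[0,0,0,0]])

```text
time_s: 32.45
position: [487.5, 120.0, 124.5]
ee_rot: [[1.0, 0.001, -0.001], [0.001, -1.0, 0.0], [-0.001, -0.0, -1.0]]
ft_force: [0.3, -0.3, -0.1]
opening: 85.0
```

```bash
python3 g.py 487.3 119.5 37 0; python3 cap.py 22;python3 -c "
from h import *
c=load('side_22')
b=cv2.resize(c['image'][160:290,200:350],None,fx=4,fy=4,interpolation=2);cv2.imwrite('pics/c22.png',b)"
```

```text
t 32.45 pos [487.5 120.  124.5] yaw 0.0 j [  7.  17. -20.  53.   0.  97.] F [ 0.3 -0.3 -0.1] open 85.0
row cm: -0.02 0.05 8.75 0.001 | dist 88.0 rows 3.0
```

View pics/c22.png

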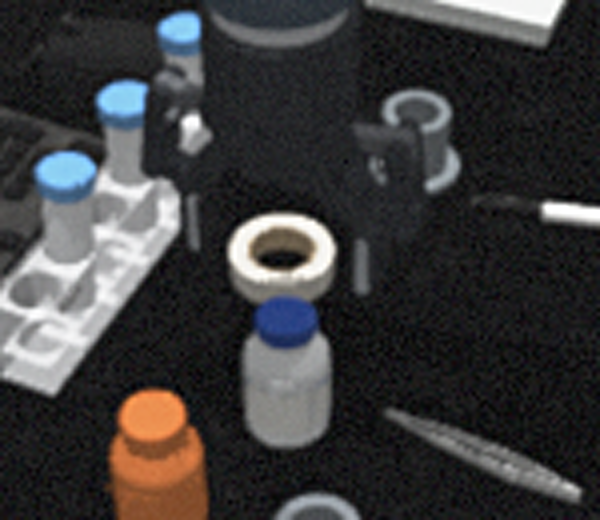

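Request:
step_arm(motion=[[0,0,2,0],[0,0,4,0],[0,0,6,0],[0,0,8,0],[0,0,8.9,0],[0,0,8.9,0],[0,0,8.9,0]])

```text
time_s: 33.13
position: [488.0, 119.6, 36.0]
ee_rot: [[1.0, 0.0, 0.0], [0.0, -1.0, -0.0], [0.0, 0.0, -1.0]]
ft_force: [0.9, 0.5, 0.3]
opening: 84.9
```

Request:
step_arm(motion=[[0,0,0,0],[0,0,0,0],[0,0,0,0],[0,0,0,0],[0,0,0,0],[0,0,0,0],[0,0,0,0],[0,0,0,0],[0,0,0,0]], gripper=4.2, force=45)

```text
time_s: 33.88
position: [488.8, 119.7, 36.7]
ee_rot: [[1.0, -0.0, 0.002], [-0.0, -1.0, 0.0], [0.002, -0.0, -1.0]]
ft_force: [-1.0, 0.5, 6.3]
opening: 47.4
```

Request:
step_arm(motion=[[0,0,-1,0],[0,0,-2.5,0],[0,0,-4.5,0],[0,0,-7,0],[0,0,-10,0],[0,0,-13,0],[0,0,-14,0],[0,0,-14,0]])

```text
time_s: 34.55
position: [490.0, 119.8, 178.9]
ee_rot: [[1.0, 0.0, 0.007], [0.0, -1.0, 0.001], [0.007, -0.001, -1.0]]
ft_force: [0.5, 0.2, -1.8]
opening: 47.5
```

```bash
python3 g.py 474 -342 175 0; python3 cap.py 23;python3 -c "
from h import *
c=load('side_23')
b=cv2.resize(c['image'][130:280,200:350],None,fx=4,fy=4,interpolation=2);cv2.imwrite('pics/c23.png',b)"
```

```text
t 34.55 pos [490.  119.8 178.9] yaw 0.0 j [  7.  15. -14.  60.  -0.  97.] F [ 0.5  0.2 -1.8] open 47.5
row cm: -1.61 46.18 0.39 0.0 | dist 462.0 rows 12.0
```

View pics/c23.png

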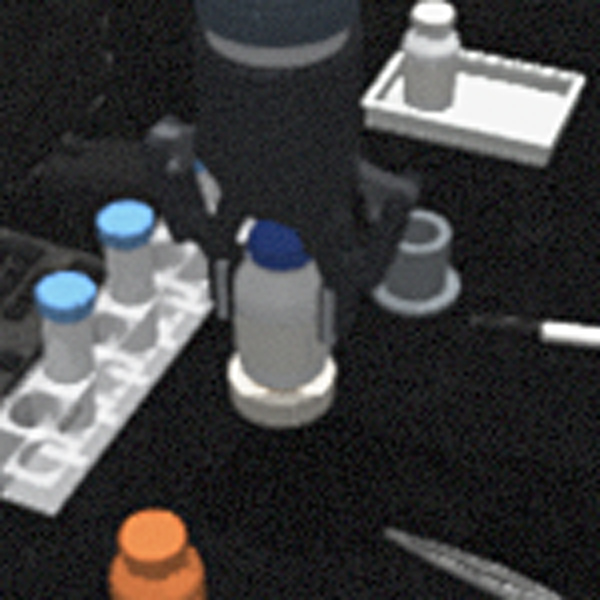

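Request:
step_arm(motion=[[-0.1,1.5,0,0],[-0.1,4,0,0],[-0.2,7.5,0,0],[-0.3,11.5,0,0],[-0.5,15.5,0,0],[-0.6,19.5,0,0],[-0.7,23.5,0,0],[-0.9,27.5,0,0],[-1,31.5,0,0],[-1.1,35.5,0,0]])

```text
time_s: 35.48
position: [474.6, -236.4, 172.8]
ee_rot: [[1.0, -0.0, -0.004], [-0.0, -1.0, 0.003], [-0.004, -0.003, -1.0]]
ft_force: [1.6, -0.7, -0.6]
opening: 47.4
```

Request:
step_arm(motion=[[-0.1,3,0,0],[-0.2,6,0,0],[-0.3,8.5,0,0],[-0.35,10.2,0,0],[-0.35,10.7,0,0],[-0.35,10.7,1.5,0],[-0.35,10.7,3.5,0],[-0.35,10.7,5.5,0],[-0.35,10.7,7,0],[-0.35,10.7,7,0]])

```text
time_s: 36.32
position: [470.1, -338.7, 100.2]
ee_rot: [[1.0, 0.001, -0.007], [0.001, -1.0, 0.007], [-0.007, -0.007, -1.0]]
ft_force: [-0.4, 1.0, -0.8]
opening: 47.7
```

Request:
step_arm(motion=[[0,0,0,0],[0,0,0,0],[0,0,0,0]])

```text
time_s: 36.57
position: [473.8, -342.6, 106.4]
ee_rot: [[1.0, 0.0, 0.001], [0.0, -1.0, -0.001], [0.001, 0.001, -1.0]]
ft_force: [0.2, -0.0, -1.5]
opening: 47.7
```

```bash
python3 g.py 474 -342 40.2 0; python3 cap.py 24;python3 -c "
from h import *
from plant import env
p=env.read_state()['position']
c=load('side_24');f=lambda P:((proj(c,[P])[0]-[270,90]+.4)*5).round(0)
print('bottom pred',f((p[0],p[1],p[2]-36.5)),'at z3.5',f((p[0],p[1],3.5)))
b=cv2.resize(c['image'][90:190,270:400],None,fx=5,fy=5,interpolation=2);cv2.imwrite('pics/c24.png',b)"
```

```text
t 36.57 pos [ 473.8 -342.6  106.4] yaw 0.0 j [-42.  27.  -8.  55.   0.  48.] F [ 0.2 -0.  -1.5] open 47.7
row cm: 0.02 -0.06 6.62 0.0 | dist 66.0 rows 2.0
bottom pred [309. 259.] at z3.5 [299. 350.]
```

View pics/c24.png

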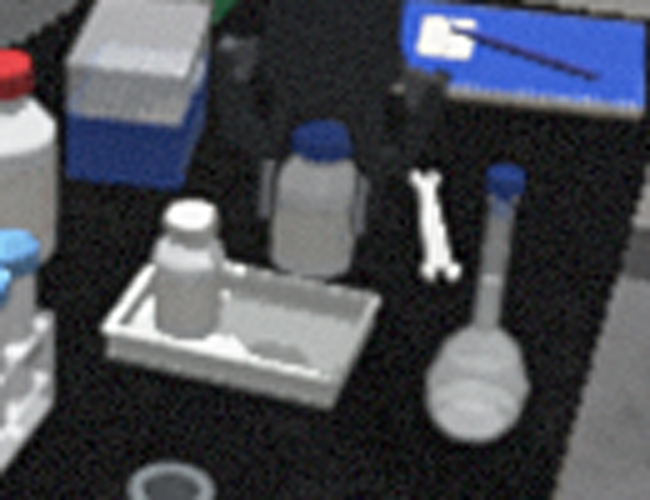

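Request:
step_arm(motion=[[0,0.3,1.5,0],[0,0.3,3,0],[0,0.3,4.2,0],[0,0.3,5.2,0],[0,0.3,5.9,0],[0,0.3,6.3,0],[0,0.3,6.5,0],[0,0.3,6.6,0],[0,0.3,6.6,0]])

```text
time_s: 37.42
position: [473.5, -345.7, 40.3]
ee_rot: [[1.0, 0.0, 0.001], [0.0, -1.0, -0.001], [0.001, 0.001, -1.0]]
ft_force: [-0.2, 0.2, -0.7]
opening: 47.4
```

```bash
python3 g.py 474 -345 40.2 0; python3 cap.py 25;python3 -c "
from h import *
c=load('side_25')
b=cv2.resize(c['image'][90:190,270:400],None,fx=5,fy=5,interpolation=2);cv2.imwrite('pics/c25.png',b)"
```

```text
t 37.42 pos [ 473.5 -345.7   40.3] yaw 0.0 j [-42.  31. -13.  47.  -0.  48.] F [-0.2  0.2 -0.7] open 47.4
row cm: 0.05 -0.07 0.01 0.0 | dist 1.0 rows 1.0
```

View pics/c25.png

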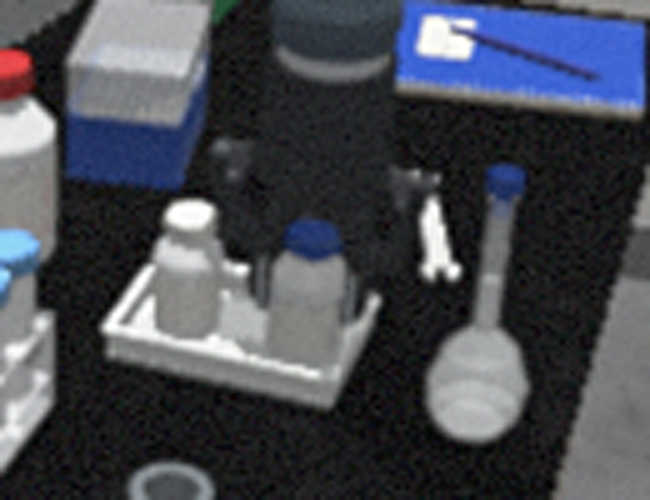

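Request:
step_arm(motion=[[0,0,0.1,0],[0,0,0.15,0],[0,0,0.15,0],[0,0,0.15,0]])

```text
time_s: 37.85
position: [473.6, -345.9, 40.2]
ee_rot: [[1.0, 0.0, 0.001], [0.0, -1.0, -0.002], [0.001, 0.002, -1.0]]
ft_force: [-4.0, 3.3, 12.9]
opening: 47.4
```

Contact with the tray floor (12.9 N), so I'll release.

Request:
step_arm(motion=[[0,0,-0.05,0],[0,0,-0.05,0],[0,0,-0.05,0],[0,0,-0.05,0],[0,0,-0.05,0],[0,0,-0.05,0]], gripper=6.2)

```text
time_s: 38.35
position: [473.1, -345.4, 38.2]
ee_rot: [[1.0, -0.0, -0.0], [-0.0, -1.0, 0.0], [-0.0, -0.0, -1.0]]
ft_force: [-0.5, -0.1, 0.2]
opening: 62.1
```

Request:
step_arm(motion=[[0,0,-1,0],[0,0,-3,0],[0,0,-6,0],[0,0,-10,0],[0,0,-14,0],[0,0,-17,0],[0,0,-17,0],[0,0,-17,0]])

```text
time_s: 39.02
position: [474.6, -346.7, 211.7]
ee_rot: [[1.0, 0.0, 0.005], [0.0, -1.0, -0.004], [0.005, 0.004, -1.0]]
ft_force: [0.3, 0.0, -0.1]
opening: 62.0
```

```bash
python3 g.py 400 -100 240 0; python3 cap.py 26
```

```text
t 39.02 pos [ 474.6 -346.7  211.7] yaw 0.0 j [-42.  23.   3.  69.  -0.  48.] F [ 0.3  0.  -0.1] open 62.0
row cm: -7.45 -24.67 -2.83 0.0 | dist 259.0 rows 7.0
```

View pics/side_26.png

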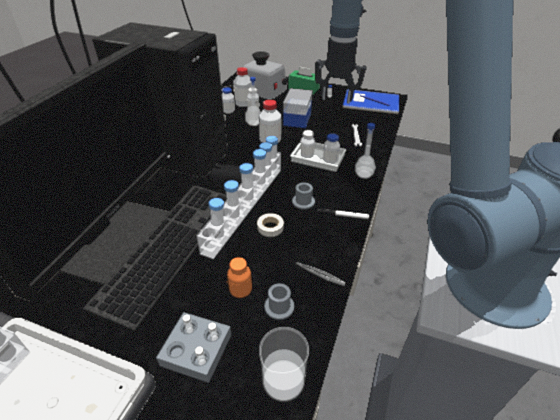

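View pics/top_26.png

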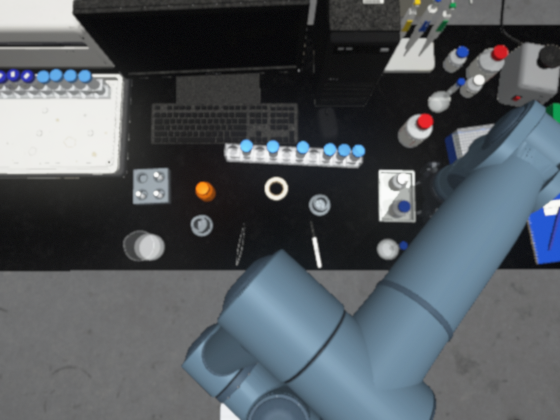

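```bash
python3 -c "
from h import *
T=load('top_26');S=load('side_26')
a=cv2.resize(T['image'][130:225,225:420],(780,380),interpolation=2)
b=cv2.resize(S['image'][120:190,270:400],(390,210),interpolation=2);d=cv2.resize(S['image'][130:260,190:290],(390,210),interpolation=2)
cv2.imwrite('pics/fin.png',np.vstack([a,np.hstack([b,cv2.resize(S['image'][305:385,150:240],(390,210),interpolation=2)])]))
cv2.imwrite('pics/fin2.png',cv2.resize(S['image'][130:260,190:290],None,fx=4.5,fy=4.5,interpolation=2))
print(blobs(T,(95,90,110),(107,255,255)))"
```

```text
[([63.51, 75.67], 588), ([245.97, 145.06], 135), ([272.47, 145.84], 135), ([302.39, 146.81], 132), ([343.96, 149.64], 410)]
```

View pics/fin.png

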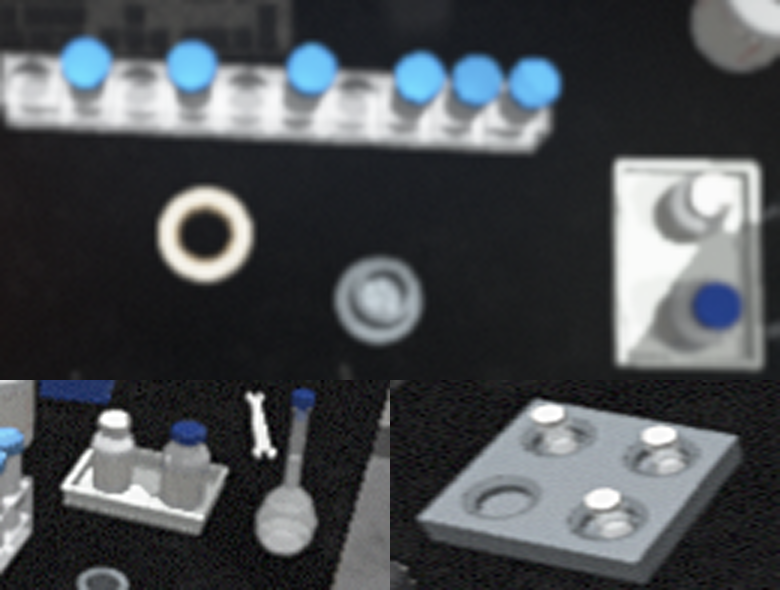

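View pics/fin2.png

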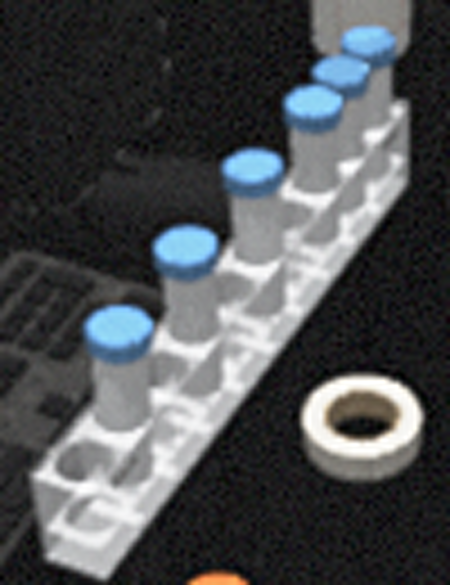

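The final pictures show everything in its holder, level and upright. The flask is standing and the gripper is clear, so I'm handing the job in.

```bash
python3 -c "
from plant import env
print(env.job_done())"
```

```text
the job is handed in; nothing more can be done
None
```

All five vessels are in their holders and the job is handed in, at about 39 s on the robot's clock; it reported no verdict.

- **Tubes:** they sit in row-rack bays -19 and 136, with their cap tops level with the fixed tubes. Tube A had swung about 7–8° in the grip while being carried. I steered its tip into the bay and let the bay walls right it, and the later pictures show it seated and upright.
- **Vials:** they stand in the (-25, 25) and (-25, -25) wells of the block, at the same height as the fixed vial.
- **Bottle:** the white bottle with the blue cap stands upright in the free half of the tray beside the fixed one. The orange look-alike was not touched.

The last side and top pictures show the flask standing, the pre-filled vessels in place, and the open gripper clear of everything at about 210 mm height. The force readings I saw stayed under 13 N. The two cameras disagreed by 2–5 mm, and by up to 7 mm on the tray, so I corrected placements from the contact forces and side views. No check was left failing.

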